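Pack the vaccination tray

TASK

Get the tray ready for the next vaccination visit: lay the small syringe in the V-shaped cradle (either way round), stand the small vial upright in the round well, put the tape roll flat over the spindle and lay the plaster box flat, same side up as it lies now, in the rectangular pocket, in any order. Leave the large syringe and the large vial where they are.

Things in the scene. Friction and masses are not known exactly. Their poses are not given: they have to be found in the camera images.
- small_syringe: Slimmer of two white syringes, lying within 0.4 rad of world x, 118 mm along its x, about 20 g. Origin: mid-barrel on its axis, 7 mm above the table at the start. Barrel 14 mm diameter, x = -40 to 40 mm: grip across it (y); finger flange 30 mm wide (y), 14 high at x = -42; plunger to x = -60; black cap 7 mm diameter to x = 58.
- small_vial: The smaller of two amber glass vials with paper label and aluminium cap, standing. Body diameter 28 mm up to 36 mm height, cap 20 mm diameter, 48 mm high overall. About 35 g. Origin: centre of its underside, z up.
- tape_roll: Roll of white surgical tape, lying flat: ring of outer diameter 52 mm, hole 32 mm, 24 mm high. About 35 g. Origin: centre of its underside, z up along the hole.
- plaster_box: Small closed cardboard box of plasters, 36 (x) x 52 (y) x 26 (z) mm, with a white band, lying flat. About 40 g. Origin: centre of its underside. Its long side (y) lies roughly along world x at the start (within 0.4 rad).
- large_syringe: Look-alike that stays: the fat syringe, barrel diameter 26 mm, 120 mm overall along its x, flange 46 mm wide. Lies roughly along world x. Origin: middle of the barrel on its axis.
- large_vial: Look-alike that stays: the larger amber vial, 42 mm diameter, 72 mm high. Origin: centre of its underside.
- cradle: Syringe cradle: two Vs 7 mm thick at x = -25 and 25 mm, open between them for the fingers; apex 16, mouth 35 mm above origin, mouth 28 mm wide. A syringe lies along x; the small one with its axis about 28 mm above origin. Fixed white insert, grey plate 120 (x) x 74 (y) x 4 mm, in one of 4 bays (130 x 82 mm apart) of a fixed steel tray, rim 12 mm high. Origin: centre of plate underside, z up.
- well: Round well for a vial: short upright tube at the origin, inner diameter 44 mm, outer 50 mm, rim 22 mm above the origin, its floor 4 mm above the origin. Fixed white insert, grey plate 120 (x) x 74 (y) x 4 mm, in one of 4 bays (130 x 82 mm apart) of a fixed steel tray, rim 12 mm high. Origin: centre of plate underside, z up.
- spindle: Tape spindle: upright post at the origin, 12 mm diameter, pointed top 34 mm above the origin; a roll goes over it and lies on the plate 4 mm above the origin. Fixed white insert, grey plate 120 (x) x 74 (y) x 4 mm, in one of 4 bays (130 x 82 mm apart) of a fixed steel tray, rim 12 mm high. Origin: centre of plate underside, z up.
- pocket: Rectangular pocket for the plaster box: inside 54 (x) x 68 (y) mm, walls 3 mm thick, rim 17 mm above the origin, its floor 6 mm above the origin. Fixed white insert, grey plate 120 (x) x 74 (y) x 4 mm, in one of 4 bays (130 x 82 mm apart) of a fixed steel tray, rim 12 mm high. Origin: centre of plate underside, z up.
There are look-alikes about, which are no part of the job. Leave any brown, red or yellow look-alike of the pocket alone.

How it is judged:
By the outcome, as a careful person would: the job done as asked, in the order asked, and still so for the second after the job is handed in, with the robot touching nothing.
It also fails if it takes over 109 s, if anything falls off the work surface, if the arm or the gripper's body presses on something with over 40 N, if the wrist force passes 120 N, or if a joint passes its speed limit or range.

ROBOT

A 7-joint arm with a two-finger parallel gripper is mounted at the origin on the work surface. World frame = base frame: x ahead of the robot, y to its left, z up, the work surface at z = 0. Lengths are in m, angles in rad, forces in N, time in s.
With the tool pointing down it reaches from about 0.425 to 0.925 m from the base axis. Payload 6.8 kg.
Tool frame: the origin (TCP) lies between the finger pads; the fingertips stand 11 mm ahead of it and the grasp point (between the pads) lies 8 mm behind it; z points along the fingers, y is the line along which they close (so a half turn about z gives the same grasp; the last joint's range is limited). The gripper opens to 85 mm and grips with 20 to 120 N. Pads are 22 mm wide; open, the fingers measure 114 mm over their backs; the gripper's body (76 mm by 85 mm) begins 54 mm behind the grasp point. The pads swing forward as they close: fully open they stand 13 mm farther back than shut.
Start: joints at [-1.323, 0.477, 0.022, 1.555, -0.011, 1.109, -0.083], TCP at [0.235, 0.633, 0.242] pointing down, gripper open.
Joint ranges: [-2.96, 2.96], [-0.34, 2.1], [-1.41, 1.46], [0.24, 2.44], [-1.37, 4.51], [0.17, 1.92], [-2.96, 2.96]. Speed limits (rad/s): [2.39, 2.39, 3.14, 3.14, 3.14, 3.14, 3.14].

INTERFACE

Orientations are given as a rotation vector (axis times angle).
In Python, from bench import r gives the robot as it stands.
- The arm moves only by the tool send_rows, never from a script. Its argument "deltas" is a list of rows, each an object of numbers: "dx", "dy", "dz": the shift along the world's x, y, z in mm; "rx", "ry", "rz": the turn, a rotation vector about the world's x, y, z in degrees. A call has 1 to 5 rows; each row is the pose to reach, as a shift and turn from the pose commanded when the call began; what a row does not reach only later rows make up. A row lasts 1/12 s, in which the tool goes at most 41.7 mm and 7.16 degrees, less where a joint would pass 70% of its speed; a pose out of reach is approached as far as the arm can. A call with a gripper value outside its range is refused whole. "jaw" is the finger opening in mm, from 0 to 85.4, set as the call begins (left out, the last holds). The fingers move at their own pace and stop on an object; "newtons" is the grip in N (left out, the last holds). Time passes only in rows, so rows that repeat a pose let the fingers close. It gives the time, the measured TCP pose, the force, the opening and the grip force at its end, in the units of the state.
- r.get_obs(): the state, without advancing time (a new reading comes with each control period).
- r.grab_frame(name): name is "side" or "top" or "wrist"; returns a dict with "frame" (480x640x3 uint8, blue, green, red), "z_map" (480x640 float32, m along the optical axis (not along the pixel's ray), 0 where there is no reading), "vertical_fov" (degrees; the focal length in pixels is half the picture's height over the tangent of half this angle, whatever the lens; pixels are square), "cx", "cy" (the principal point, pixels), "distortion" ([k1, k2, p1, p2, k3] as OpenCV has them; the pictures are not rectified), "xyz" and "orientation" of the camera in the world. Camera axes: x right, y down, z forward; pixel columns grow to the right and rows downward; lengths in m; the calibration is good to about 2 mm. A picture is of the moment at which its call begins.
- r.hand_in(): hands the job in; it is judged then, once.
The state is a dict: "clock": time; "joints": joint angles; "qvel": joint speeds; "tau": joint torques, N m; "tcp_pos": TCP position; "orientation": TCP orientation; "contact_force": force on the tool from outside, world axes, zero at the start; "moment": the same for the moment, N m; "grip_width": finger opening in m; "gripper_force": force on a finger pad.
Only numpy, scipy, OpenCV 4.12 (cv2) and the standard library are available. Lean on these libraries where they do the work, as an engineer would, in place of code of your own. Each camera call takes 0.05 s, during which the arm holds its last target. There are 200 camera calls.

## Working session

There is one attempt and no reset: what is moved stays moved. The work goes in short steps, Python scripts to look and compute and a tool call to move; the robot and the scene stay as the last step left them, time stands still between calls to the robot, and variables do not carry over. Pictures are saved under pics/ and viewed, at most 17 in all, crops included, and the job is handed in when it is done.

Besides the shell and the picture viewer there is one more tool, called after "Call:" by a JSON object that holds its "name" and its "arguments", one argument or row to a line. send_rows: Moves the arm, as the interface text tells. Its arguments: {"type":"object","properties":{"deltas":{"type":"array","items":{"type":"object","properties":{"dx":{"type":"number"},"dy":{"type":"number"},"dz":{"type":"number"},"rx":{"type":"number"},"ry":{"type":"number"},"rz":{"type":"number"}}}},"jaw":{"type":"number"},"newtons":{"type":"number"}},"required":["deltas"]}

```bash
ls; mkdir -p pics
cat > h.py <<'E'
import numpy as np, cv2
from scipy.spatial.transform import Rotation as R
from bench import r
def cam(n):
    f=r.grab_frame(n); F=240/np.tan(np.radians(f["vertical_fov"])/2)
    f["K"]=np.array([[F,0,f["cx"]],[0,F,f["cy"]],[0,0,1]]); f["D"]=np.array(f["distortion"],float)
    o=np.array(f["orientation"]); f["R"]=R.from_rotvec(o).as_matrix() if o.size==3 else o.reshape(3,3)
    f["t"]=np.array(f["xyz"]); return f
def plane(f,uv,z):
    p=cv2.undistortPoints(np.array(uv,float).reshape(-1,1,2),f["K"],f["D"]).reshape(-1,2)
    d=np.c_[p,np.ones(len(p))]@f["R"].T
    return f["t"]+d*((z-f["t"][2])/d[:,2])[:,None]
def cloud(f):
    v,u=np.mgrid[0:480,0:640]
    p=cv2.undistortPoints(np.c_[u.ravel(),v.ravel()].astype(float).reshape(-1,1,2),f["K"],f["D"]).reshape(-1,2)
    z=f["z_map"].ravel()[:,None]
    P=np.c_[p*z,z]@f["R"].T+f["t"]; P[z[:,0]==0]=np.nan
    return P.reshape(480,640,3)
E
python3 - <<'E'
from h import *
import pickle
for n in ["top","side","wrist"]:
    f=cam(n); cv2.imwrite(f"pics/{n}0.png",f["frame"]); print(n,f["t"],f["orientation"],f["vertical_fov"],f["distortion"]); pickle.dump(f,open(n+".pkl","wb"))
print(r.get_obs())
E
```

```text
pics
top [0.40543883 0.14315895 1.32141441] [-2.18796178  2.18656081 -0.08664844] 51.08489399878426 [-0.13426174  0.          0.          0.          0.        ]
side [-0.11906463 -0.71583379  0.91359877] [-2.16897424  0.67865862 -0.32859289] 43.142467937460154 [-0.1212905  0.         0.         0.         0.       ]
wrist [0.16462629 0.65697165 0.37313823] [2.37307812 1.64899782 0.2428805 ] 58.04141069587359 [0.02926309 0.         0.         0.         0.        ]
{'clock': 0.15, 'joints': array([-1.32309625,  0.47761378,  0.02235996,  1.55616956, -0.01147324,
        1.10933781, -0.08311371]), 'qvel': array([-0.00192211, -0.00237358,  0.00141199, -0.00225437,  0.00102929,
        0.00064503,  0.00197319]), 'tau': array([ 2.59088316e-03, -5.96924937e+01,  1.60987012e+00, -2.81494188e+01,
        1.25608267e-02,  6.50303278e-03, -5.55920622e-06]), 'tcp_pos': array([0.23499908, 0.6323163 , 0.24157008]), 'orientation': array([-5.55917182e-01, -3.09189168e+00,  2.19099810e-03]), 'contact_force': array([-0.02046331,  0.95979791, -0.68179745]), 'moment': array([-0.01787225,  0.02959131,  0.09951639]), 'gripper_force': 0.0, 'grip_width': 0.08530861191591019}
```

View pics/top0.png

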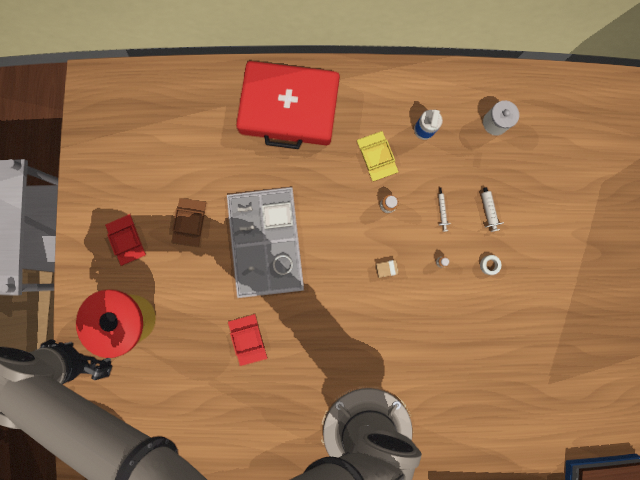

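View pics/side0.png

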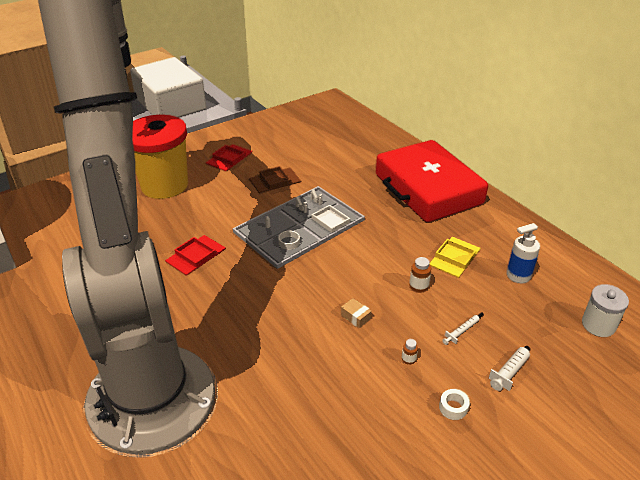

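The top view has +x pointing up and +y to the left. The tray is at about (265,242), with the cradle at (245,218), pocket (277,216), spindle (~250,265) and well (283,264). The items are the small syringe (443,208), small vial (442,262), box (387,268) and tape (490,265).

```bash
cat > m.py <<'E'
from h import *
import pickle
f=pickle.load(open("top.pkl","rb")); P=cloud(f)
tb=P[300:340,420:480].reshape(-1,3); print("table z",np.nanmedian(tb[:,2]))
bg=f["frame"]
for n,(u0,v0,u1,v1) in dict(syr=(430,180,458,238),lsyr=(475,180,508,238),vial=(432,250,456,272),lvial=(376,188,402,216),tape=(475,248,508,282),box=(370,252,402,284)).items():
    Q=P[v0:v1,u0:u1].reshape(-1,3); px=np.mgrid[v0:v1,u0:u1].reshape(2,-1).T
    m=Q[:,2]>0.005; q=Q[m]
    c,s,a=cv2.minAreaRect((q[:,:2]*1000).astype(np.float32))
    print(n,m.sum(),np.round(c),np.round(s),round(a,1),"med",np.round(1000*np.median(q,axis=0)),"zmax",np.round(1000*np.percentile(q[:,2],[50,95])))
Q=P[180:305,220:310]
for lo,hi in((0.009,0.016),(0.02,0.05)):
    m=((Q[...,2]>lo)&(Q[...,2]<hi)).astype(np.uint8)
    k,l,st,ce=cv2.connectedComponentsWithStats(m)
    for i in range(1,k):
        if st[i,4]>3: q=Q[l==i]; print(lo,st[i],np.round(q.mean(0)*1000),cv2.minAreaRect((q[:,:2]*1000).astype(np.float32)))
cv2.imwrite("pics/tray.png",cv2.resize(bg[180:305,220:315],None,fx=4.5,fy=4.5,interpolation=cv2.INTER_CUBIC))
cv2.imwrite("pics/obj.png",cv2.resize(bg[180:285,370:510],None,fx=5,fy=5,interpolation=cv2.INTER_CUBIC))
E
python3 m.py
```

```text
table z 0.00036254329379781236
syr 275 [ 591. -203.] [ 71. 155.] 85.9 med [ 584. -200.   11.] zmax [11. 17.]
lsyr 455 [ 591. -337.] [ 90. 157.] 88.0 med [ 586. -328.   22.] zmax [22. 29.]
vial 122 [ 449. -204.] [60. 53.] 89.8 med [ 446. -189.   36.] zmax [36. 50.]
lvial 296 [608. -57.] [73. 67.] 0.5 med [593. -49.  57.] zmax [57. 76.]
tape 307 [ 437. -333.] [88. 83.] 89.5 med [ 438. -325.   22.] zmax [22. 28.]
box 330 [430. -48.] [82. 76.] 89.8 med [428. -46.  26.] zmax [26. 31.]
0.009 [58  8 15  4 27] [639. 215.  12.] ((638.1753540039062, 216.74339294433594), (36.996315002441406, 7.7183051109313965), 89.74099731445312)
0.009 [29 11 16  3 23] [631. 292.  13.] ((631.1590576171875, 291.7315979003906), (4.130420684814453, 39.71484375), 6.2146430015563965)
0.009 [46 10  9  3 16] [635. 257.  12.] ((635.5132446289062, 256.6414794921875), (4.698470115661621, 21.808380126953125), 8.00446605682373)
0.009 [20 13  7  2 13] [627. 327.  12.] ((627.27490234375, 327.6944580078125), (16.39980697631836, 3.271233081817627), 87.74168395996094)
0.009 [51 12 12 12 45] [616. 235.  11.] ((617.7752075195312
[... 11983 characters left out ...]
.02 [68 45  4  1  4] [542. 204.  23.] ((542.4721069335938, 203.80523681640625), (0.05469891428947449, 7.654919147491455), 2.567831516265869)
0.02 [20 46 15  5 44] [534. 314.  32.] ((534.0669555664062, 313.4243469238281), (7.369105815887451, 34.607200622558594), 5.716165065765381)
0.02 [55 46  3  2  4] [539. 240.  22.] ((538.66357421875, 238.993896484375), (2.361398696899414, 5.279624938964844), 4.704239368438721)
0.02 [54 76 18 19 68] [440. 222.  26.] ((438.5752868652344, 221.36886596679688), (46.509796142578125, 44.22726058959961), 0.03723733499646187)
0.02 [29 87  5  4 17] [429. 301.  34.] ((429.2889404296875, 301.6724853515625), (7.9241790771484375, 10.26026725769043), 0.7195364236831665)
```

View pics/tray.png

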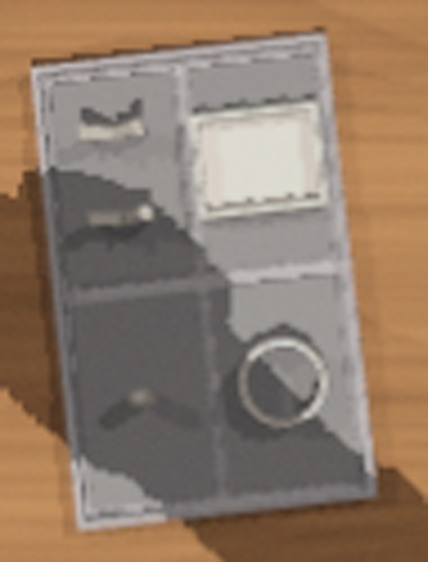

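View pics/obj.png

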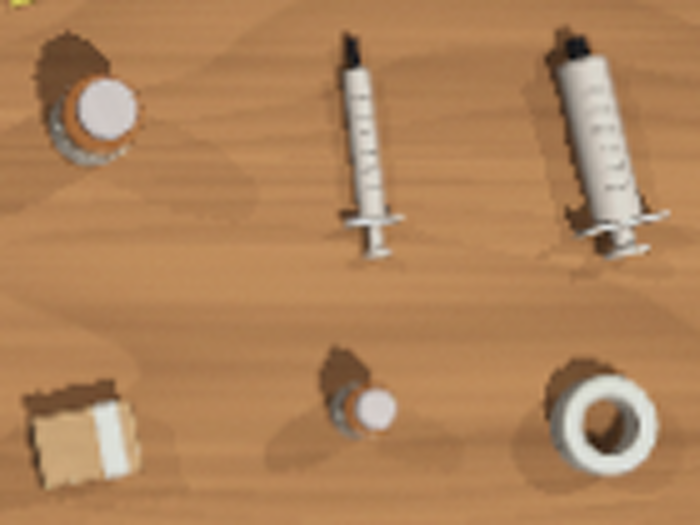

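The tray crop shows the cradle upper left, pocket upper right, spindle lower left and well lower right. The tray's yaw is about +6.4°, and the inserts' mutual distances match the 130 and 82 mm spacing. The object crop shows the syringe with its cap towards +x, and the box with a white band. Next I'll move over to look closer.

Call:
{"name": "send_rows", "arguments": {
  "deltas": [
    {"dx": 10,"dy": -15,"dz": 35},
    {"dx": 66,"dy": -180,"dz": 60},
    {"dx": 66,"dy": -180,"dz": 60},
    {"dx": 66,"dy": -180,"dz": 60},
    {"dx": 66,"dy": -180,"dz": 60}
  ]
}}

```text
$.deltas[0]: bad value
```

Call:
{"name": "send_rows", "arguments": {
  "deltas": [
    {"dx": 66,"dy": -190,"rz": 20},
    {"dx": 66,"dy": -190,"rz": 20},
    {"dx": 66,"dy": -190,"rz": 20},
    {"dx": 66,"dy": -190,"rz": 20},
    {"dx": 66,"dy": -190,"rz": 20}
  ]
}}

```text
$.deltas[0]: bad value
```

```bash
cat >> h.py <<'E'
def state():
    o=r.get_obs(); M=R.from_rotvec(o["orientation"]).as_matrix()
    print("t %.2f tcp"%o["clock"],np.round(o["tcp_pos"]*1000,1),"y-yaw %.1f"%np.degrees(np.arctan2(M[1,1],M[0,1])),"tilt",np.round(M[:,2],3),"w %.1f"%(o["grip_width"]*1000),"F",np.round(o["contact_force"],1),"g",np.round(o["gripper_force"],1),"j",np.round(o["joints"],2))
    return o
E
python3 - <<'E'
from h import *
state(); f=cam("wrist"); print(f["t"],f["R"][:,2],f["R"][:,0]); cv2.imwrite("pics/w1.png",f["frame"])
E
```

```text
t 0.15 tcp [235.  632.3 241.6] y-yaw 69.6 tilt [-0.    -0.001 -1.   ] w 85.3 F [-0.   1.  -0.7] g 0.0 j [-1.32  0.48  0.02  1.56 -0.01  1.11 -0.08]
[0.16464377 0.65701967 0.37326816] [ 0.27122139 -0.101733   -0.95712557] [ 3.48892903e-01  9.37162305e-01 -7.45058629e-04]
```

View pics/w1.png

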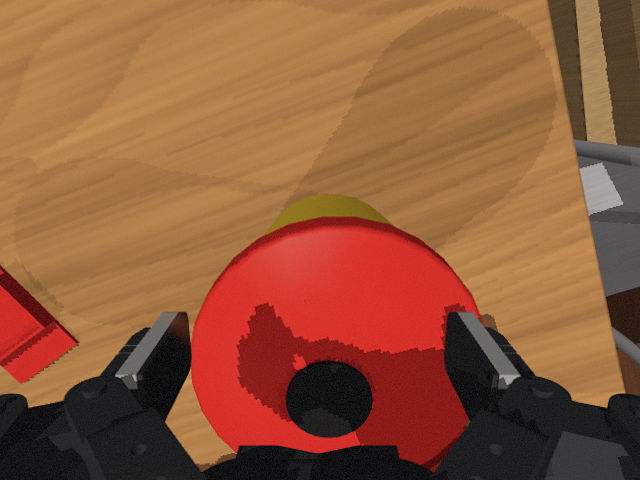

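The wrist view shows that the gripper hasn't moved: it is still over the bin lid (335,400). The rows were refused, probably because every field has to be given.

Call:
{"name": "send_rows", "arguments": {
  "deltas": [
    {"dx": 10,"dy": -15,"dz": 35,"rx": 0,"ry": 0,"rz": 0},
    {"dx": 66,"dy": -180,"dz": 60,"rx": 0,"ry": 0,"rz": 0},
    {"dx": 66,"dy": -180,"dz": 60,"rx": 0,"ry": 0,"rz": 0},
    {"dx": 66,"dy": -180,"dz": 60,"rx": 0,"ry": 0,"rz": 0},
    {"dx": 66,"dy": -180,"dz": 60,"rx": 0,"ry": 0,"rz": 0}
  ]
}}

```text
clock: 0.62
tcp_pos: [0.2985, 0.4596, 0.3011]
orientation: [0.556, 3.092, -0.0]
contact_force: [1.2, -1.0, 0.7]
grip_width: 0.085
gripper_force: 0.0
```

Call:
{"name": "send_rows", "arguments": {
  "deltas": [
    {"dx": 66,"dy": -190,"dz": 0,"rx": 0,"ry": 0,"rz": 20},
    {"dx": 66,"dy": -190,"dz": 0,"rx": 0,"ry": 0,"rz": 20},
    {"dx": 66,"dy": -190,"dz": 0,"rx": 0,"ry": 0,"rz": 20},
    {"dx": 66,"dy": -190,"dz": 0,"rx": 0,"ry": 0,"rz": 20},
    {"dx": 66,"dy": -190,"dz": 0,"rx": 0,"ry": 0,"rz": 20}
  ]
}}

```text
clock: 1.03
tcp_pos: [0.3647, 0.2684, 0.301]
orientation: [0.012, 3.142, -0.0]
contact_force: [0.4, -0.1, -1.1]
grip_width: 0.0855
gripper_force: 0.0
```

Call:
{"name": "send_rows", "arguments": {
  "deltas": [
    {"dx": 66,"dy": -190,"dz": 0,"rx": 0,"ry": 0,"rz": 0},
    {"dx": 66,"dy": -190,"dz": 0,"rx": 0,"ry": 0,"rz": 0},
    {"dx": 66,"dy": -190,"dz": 0,"rx": 0,"ry": 0,"rz": 0},
    {"dx": 66,"dy": -190,"dz": 0,"rx": 0,"ry": 0,"rz": 0},
    {"dx": 66,"dy": -190,"dz": 0,"rx": 0,"ry": 0,"rz": 0}
  ]
}}

```text
clock: 1.45
tcp_pos: [0.4304, 0.0783, 0.3012]
orientation: [0.014, 3.141, 0.0]
contact_force: [0.5, -0.1, 0.5]
grip_width: 0.0855
gripper_force: 0.0
```

Call:
{"name": "send_rows", "arguments": {
  "deltas": [
    {"dx": 20,"dy": -170,"dz": 0,"rx": 0,"ry": 0,"rz": 0},
    {"dx": 20,"dy": -170,"dz": 0,"rx": 0,"ry": 0,"rz": 0},
    {"dx": 20,"dy": -170,"dz": 0,"rx": 0,"ry": 0,"rz": 0},
    {"dx": 20,"dy": -170,"dz": 0,"rx": 0,"ry": 0,"rz": 0},
    {"dx": 20,"dy": -170,"dz": 0,"rx": 0,"ry": 0,"rz": 0}
  ]
}}

```text
clock: 1.87
tcp_pos: [0.4497, -0.0961, 0.3015]
orientation: [0.026, 3.14, -0.003]
contact_force: [-1.0, 0.2, -0.6]
grip_width: 0.0852
gripper_force: 0.0
```

Run:
```python
from h import *
import pickle
state(); f=cam("wrist"); print(f["t"],f["R"][:,2],f["R"][:,0]); cv2.imwrite("pics/w2.png",f["frame"]); pickle.dump(f,open("w2.pkl","wb"))
```

```text
t 1.87 tcp [449.7 -96.1 301.5] y-yaw 89.1 tilt [ 0.001 -0.002 -1.   ] w 85.2 F [-1.   0.2 -0.6] g 0.0 j [-0.48  0.04  0.58  2.   -0.02  1.1   1.66]
[ 0.37453799 -0.09574675  0.43315043] [ 0.29115275 -0.00644459 -0.95665487] [ 0.01717909  0.99985129 -0.00150723]
```

View pics/w2.png

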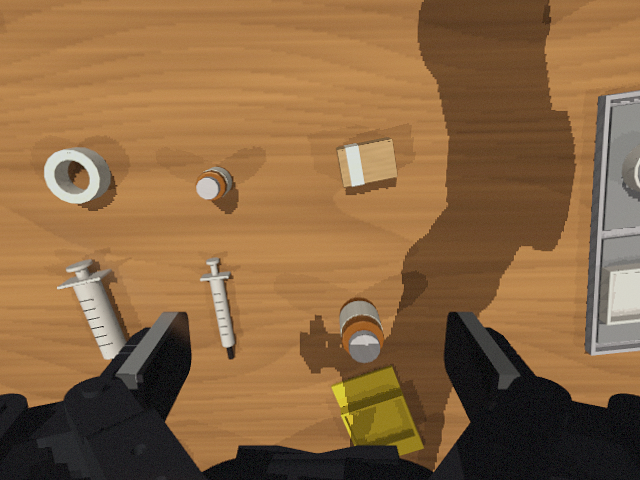

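The wrist view shows the tape (78,176), small vial (208,188), box (368,165), small syringe (220,308) and large vial (362,330). Next I'll measure them.

```bash
cat > m2.py <<'E'
from h import *
import pickle
f=pickle.load(open("w2.pkl","rb")); P=cloud(f); z=P[...,2]
print("table",np.nanmedian(z[80:120,200:400]))
def rect(n,box,lo,hi):
    u0,v0,u1,v1=box; m=np.zeros((480,640),np.uint8); m[v0:v1,u0:u1]=((z>lo)&(z<hi))[v0:v1,u0:u1]
    k,l,st,_=cv2.connectedComponentsWithStats(m); i=1+np.argmax(st[1:,4]); vv,uu=np.nonzero(l==i)
    q=plane(f,np.c_[uu,vv],np.median(z[l==i]))[:,:2]*1000
    print(n,st[i],"z",np.round(np.percentile(z[l==i],[5,50,95])*1000,1),"rect",[np.round(x,1) for x in cv2.minAreaRect(q.astype(np.float32))],"mean",np.round(q.mean(0),1)); return q
b=rect("box",(325,120,410,205),.022,.032)
d,e=np.linalg.eigh(np.cov(b.T)); print("box eig",np.sqrt(d*12),"long axis deg",np.degrees(np.arctan2(*e[::-1,1])))
rect("vialcap",(185,155,245,225),.045,.052)
t=rect("tape",(35,135,120,215),.020,.028)
s=rect("syr",(195,250,245,350),.004,.02)
d,e=np.linalg.eigh(np.cov(s.T)); a=e[:,1]*np.sign(e[0,1]); print("syr axis deg",np.degrees(np.arctan2(a[1],a[0])), np.round([(s@a).min(),(s@a).max()],1))
# barrel by white mask + casting at z=.007
hsv=cv2.cvtColor(f["frame"],cv2.COLOR_BGR2HSV); w=np.zeros((480,640),np.uint8); w[280:340,200:245]=((hsv[...,1]<70)&(hsv[...,2]>120))[280:340,200:245]
vv,uu=np.nonzero(w); rows=[(uu[vv==v].mean(),v) for v in range(285,336) if (vv==v).sum()>5]
q=plane(f,rows,.007)[:,:2]*1000; vx,vy,x0,y0=cv2.fitLine(q.astype(np.float32),cv2.DIST_HUBER,0,.01,.01).ravel(); print("barrel line",vx,vy,x0,y0,"ends",q[0],q[-1], "deg",np.degrees(np.arctan2(vy*np.sign(vx),abs(vx))))
print("flange(216,277) plunger(212,262) barrelend(228,345) captip(231,357)",np.round(plane(f,[(216,277),(212,262),(228,345),(231,357)],.007)*1000))
cv2.imwrite("pics/boxs.png",cv2.resize(f["frame"][120:380,30:420],None,fx=2,fy=2,interpolation=cv2.INTER_CUBIC))
E
python3 m2.py
```

```text
table 0.00017389009116436371
box [ 337  139   61   48 2167] z [24.7 26.1 27.5] rect [array([427. , -50.8]), array([36.8, 51.7]), np.float64(10.2)] mean [426.8 -50.8]
box eig [36.30438121 51.68897318] long axis deg 99.90152700213804
vialcap [196 177  24  22 397] z [46.7 48.  49.3] rect [array([ 444. , -196.3]), array([20.8, 19. ]), np.float64(89.1)] mean [ 444.3 -196.5]
tape [  44  149   58   55 1593] z [21.3 23.7 25.2] rect [array([ 436.1, -327.4]), array([52.5, 50.9]), np.float64(89.2)] mean [ 435.6 -327.8]
syr [ 199  258   36   92 1227] z [ 7.2 12.5 14.7] rect [array([ 576.9, -207.2]), array([ 31.8, 106.4]), np.float64(89.7)] mean [ 575.6 -202.8]
syr axis deg 5.382643516015897 [502.1 609.1]
barrel line 0.9957168 0.092455596 585.6358 -204.07463 ends [ 556.10497307 -207.2860209 ] [ 615.85133385 -201.24025281] deg 5.304892
flange(216,277) plunger(212,262) barrelend(228,345) captip(231,357) [[ 547. -207.    7.]
 [ 530. -209.    7.]
 [ 628. -200.    7.]
 [ 644. -198.    7.]]
```

View pics/boxs.png

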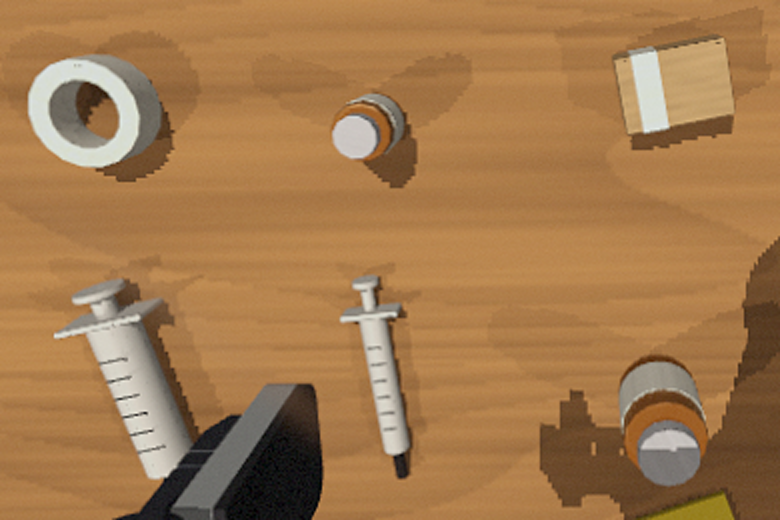

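The measured sizes agree: box 36x52, cap 20 and tape 52. The box's long side actually runs at 99.9°, close to world y, so I'll go with the measurement. Picking the box first.

Call:
{"name": "send_rows", "arguments": {
  "deltas": [
    {"dx": -23,"dy": 45,"dz": -40,"rx": 0,"ry": 0,"rz": 11},
    {"dx": -23,"dy": 45,"dz": -200,"rx": 0,"ry": 0,"rz": 11},
    {"dx": -23,"dy": 45,"dz": -200,"rx": 0,"ry": 0,"rz": 11},
    {"dx": -23,"dy": 45,"dz": -200,"rx": 0,"ry": 0,"rz": 11},
    {"dx": -23,"dy": 45,"dz": -200,"rx": 0,"ry": 0,"rz": 11}
  ]
}}

```text
clock: 2.33
tcp_pos: [0.4274, -0.0425, 0.1079]
orientation: [-0.293, 3.127, 0.001]
contact_force: [1.0, 1.5, -0.1]
grip_width: 0.0857
gripper_force: 0.0
```

Call:
{"name": "send_rows", "arguments": {
  "deltas": [
    {"dx": 0,"dy": 0,"dz": -10,"rx": 0,"ry": 0,"rz": 0},
    {"dx": 0,"dy": 0,"dz": -10,"rx": 0,"ry": 0,"rz": 0}
  ]
}}

```text
clock: 2.5
tcp_pos: [0.4252, -0.0434, 0.0972]
orientation: [0.292, -3.121, 0.0]
contact_force: [-0.4, -1.0, 1.3]
grip_width: 0.0857
gripper_force: 0.0
```

Run:
```python
from h import *
state(); f=cam("side"); cv2.imwrite("pics/s1.png",cv2.resize(f["frame"][200:420,230:480],None,fx=2.5,fy=2.5))
```

```text
t 2.50 tcp [425.2 -43.4  97.2] y-yaw 100.7 tilt [-0.007 -0.001 -1.   ] w 85.7 F [-0.4 -1.   1.3] g 0.0 j [-0.44  0.32  0.46  2.27 -0.25  0.6   1.97]
```

Call:
{"name": "send_rows", "arguments": {
  "deltas": [
    {"dx": 2,"dy": -7.5,"dz": -30,"rx": 0,"ry": 0,"rz": -1},
    {"dx": 2,"dy": -7.5,"dz": -60,"rx": 0,"ry": 0,"rz": -1},
    {"dx": 2,"dy": -7.5,"dz": -70,"rx": 0,"ry": 0,"rz": -1},
    {"dx": 2,"dy": -7.5,"dz": -79,"rx": 0,"ry": 0,"rz": -1},
    {"dx": 2,"dy": -7.5,"dz": -79,"rx": 0,"ry": 0,"rz": -1}
  ]
}}

```text
clock: 2.97
tcp_pos: [0.4303, -0.0515, 0.0208]
orientation: [-0.263, 3.13, 0.001]
contact_force: [0.0, -0.2, 1.5]
grip_width: 0.0855
gripper_force: 0.0
```

Run:
```python
from h import *
state(); f=cam("side"); cv2.imwrite("pics/s2.png",cv2.resize(f["frame"][200:400,230:480],None,fx=3,fy=3,interpolation=cv2.INTER_CUBIC)); state()
```

```text
t 2.97 tcp [430.3 -51.5  20.8] y-yaw 99.6 tilt [ 0.001  0.001 -1.   ] w 85.5 F [ 0.  -0.2  1.5] g 0.0 j [-0.3   0.49  0.34  2.29 -0.4   0.41  2.11]
t 3.02 tcp [430.5 -51.6  21.4] y-yaw 99.6 tilt [ 0.001  0.001 -1.   ] w 85.5 F [-0.1  0.6  1.6] g 0.0 j [-0.3   0.49  0.34  2.29 -0.4   0.41  2.1 ]
```

View pics/s2.png

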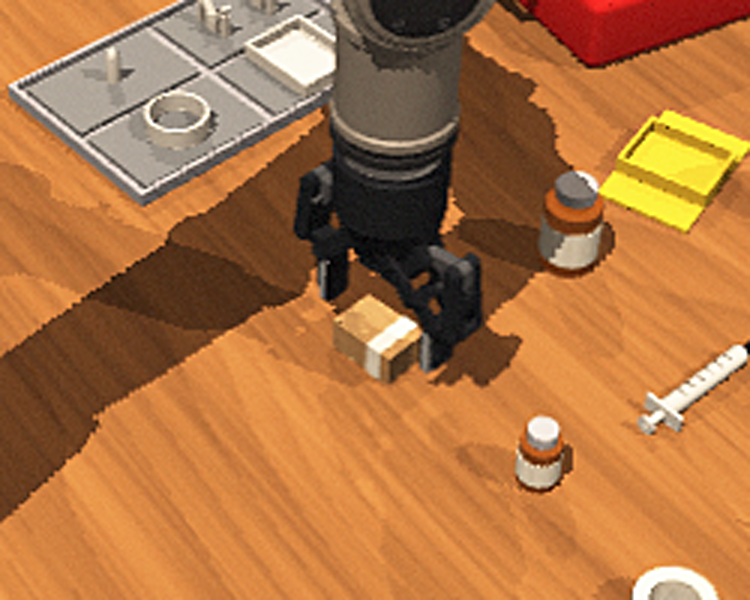

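The side view shows the open fingers straddling the box's long ends. Lowering a little and closing.

Call:
{"name": "send_rows", "arguments": {
  "deltas": [
    {"dx": -2,"dy": 0,"dz": -4,"rx": 0,"ry": 0,"rz": 0},
    {"dx": -2,"dy": 0,"dz": -4,"rx": 0,"ry": 0,"rz": 0},
    {"dx": -2,"dy": 0,"dz": -4,"rx": 0,"ry": 0,"rz": 0},
    {"dx": -2,"dy": 0,"dz": -4,"rx": 0,"ry": 0,"rz": 0},
    {"dx": -2,"dy": 0,"dz": -4,"rx": 0,"ry": 0,"rz": 0}
  ],
  "jaw": 40,
  "newtons": 30
}}

```text
clock: 3.43
tcp_pos: [0.4279, -0.0516, 0.0172]
orientation: [-0.263, 3.129, 0.001]
contact_force: [-1.0, -0.1, 6.1]
grip_width: 0.0508
gripper_force: 30.5
```

Call:
{"name": "send_rows", "arguments": {
  "deltas": [
    {"dx": 0,"dy": 0,"dz": 0,"rx": 0,"ry": 0,"rz": 0},
    {"dx": 0,"dy": 0,"dz": 0,"rx": 0,"ry": 0,"rz": 0},
    {"dx": 0,"dy": 0,"dz": 0,"rx": 0,"ry": 0,"rz": 0},
    {"dx": 0,"dy": 0,"dz": 0,"rx": 0,"ry": 0,"rz": 0},
    {"dx": 0,"dy": 0,"dz": 0,"rx": 0,"ry": 0,"rz": 0}
  ]
}}

```text
clock: 3.85
tcp_pos: [0.4279, -0.0516, 0.0172]
orientation: [-0.263, 3.13, 0.001]
contact_force: [-1.9, 0.7, 7.0]
grip_width: 0.0518
gripper_force: 30.5
```

Call:
{"name": "send_rows", "arguments": {
  "deltas": [
    {"dx": 0,"dy": 0,"dz": 40,"rx": 0,"ry": 0,"rz": 0},
    {"dx": 0,"dy": 0,"dz": 80,"rx": 0,"ry": 0,"rz": 0},
    {"dx": 10,"dy": 20,"dz": 110,"rx": 0,"ry": 0,"rz": 0},
    {"dx": 20,"dy": 50,"dz": 130,"rx": 0,"ry": 0,"rz": -3},
    {"dx": 30,"dy": 85,"dz": 130,"rx": 0,"ry": 0,"rz": -3}
  ]
}}

```text
clock: 4.27
tcp_pos: [0.4604, 0.0332, 0.1509]
orientation: [-0.17, 3.129, 0.003]
contact_force: [1.2, 0.1, -0.4]
grip_width: 0.0508
gripper_force: 33.0
```

Run:
```python
from h import *
state()
```

```text
t 4.27 tcp [460.4  33.2 150.9] y-yaw 96.2 tilt [ 0.008  0.003 -1.   ] w 50.8 F [ 1.2  0.1 -0.4] g 33.0 j [-0.66  0.27  0.53  2.17 -0.2   0.74  1.68]
```

Call:
{"name": "send_rows", "arguments": {
  "deltas": [
    {"dx": 20,"dy": 40,"dz": 15,"rx": 0,"ry": 0,"rz": 0},
    {"dx": 40,"dy": 80,"dz": 50,"rx": 0,"ry": 0,"rz": 0},
    {"dx": 50,"dy": 120,"dz": 90,"rx": 0,"ry": 0,"rz": 0},
    {"dx": 50,"dy": 160,"dz": 110,"rx": 0,"ry": 0,"rz": 0},
    {"dx": 50,"dy": 180,"dz": 110,"rx": 0,"ry": 0,"rz": 0}
  ]
}}

```text
clock: 4.68
tcp_pos: [0.5078, 0.2014, 0.2544]
orientation: [-0.177, 3.133, 0.002]
contact_force: [1.2, 0.4, -0.7]
grip_width: 0.0515
gripper_force: 33.0
```

Call:
{"name": "send_rows", "arguments": {
  "deltas": [
    {"dx": 0,"dy": 0,"dz": 0,"rx": 0,"ry": 0,"rz": 0},
    {"dx": 0,"dy": 0,"dz": 0,"rx": 0,"ry": 0,"rz": 0}
  ]
}}

```text
clock: 4.85
tcp_pos: [0.5066, 0.2039, 0.2524]
orientation: [-0.189, 3.134, 0.002]
contact_force: [-1.0, -0.7, -1.6]
grip_width: 0.0515
gripper_force: 33.0
```

Run:
```python
from h import *
import pickle
state(); f=cam("wrist"); cv2.imwrite("pics/w3.png",f["frame"]); pickle.dump(f,open("w3.pkl","wb")); print(f["t"])
```

```text
t 4.85 tcp [506.6 203.9 252.4] y-yaw 96.9 tilt [ 0.002  0.002 -1.   ] w 51.5 F [-1.  -0.7 -1.6] g 33.0 j [-0.9   0.27  0.5   1.88 -0.15  1.02  1.34]
[0.43186266 0.19360546 0.38394659]
```

View pics/w3.png

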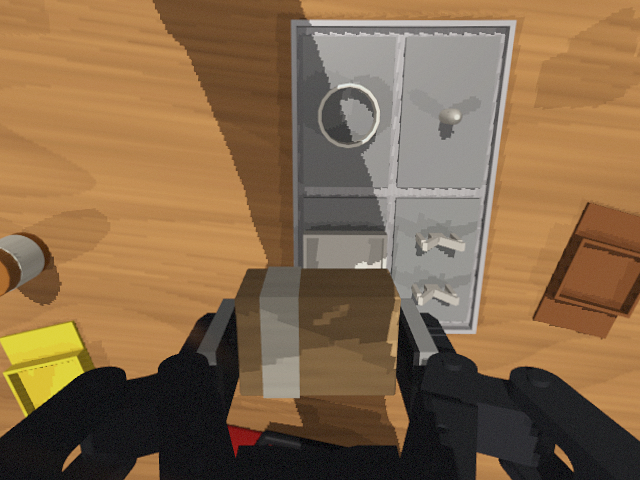

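The wrist view shows the box held squarely, with the well (349,115), spindle (450,117), pocket edge (345,236) and cradle Vs (440,243) and (435,293). Next I'll refine the tray positions.

Run:
```python
from h import *
import pickle
f=pickle.load(open("w3.pkl","rb")); P=cloud(f); z=P[...,2]
print("table",np.nanmedian(z[60:110,200:280])*1e3,"plate",np.nanmedian(z[140:180,420:470])*1e3,np.nanmedian(z[150:180,310:330])*1e3)
def g(n,box,lo,hi):
    u0,v0,u1,v1=box; s=P[v0:v1,u0:u1].reshape(-1,3); s=s[(s[:,2]>lo)&(s[:,2]<hi)]*1e3
    zz=np.percentile(s[:,2],[10,50,90]); print(n,len(s),np.round(zz,1),"mean",np.round(s.mean(0),1),"rect",[np.round(x,1) for x in cv2.minAreaRect(s[:,:2].astype(np.float32))]); return s
w=g("well",(312,78,386,152),.018,.027)
c,rad=cv2.minEnclosingCircle(w[:,:2].astype(np.float32)); print(c,rad)
A=np.c_[2*w[:,:2],np.ones(len(w))]; print("circfit",np.linalg.lstsq(A,(w[:,:2]**2).sum(1),rcond=None)[0][:2])
g("spindle",(430,95,472,145),.025,.045)
g("V1",(410,228,470,258),.02,.045); g("V2",(405,278,465,310),.02,.045)
g("pocket",(298,225,392,242),.012,.022)
g("pocketfloor",(312,250,375,262),.0,.03)
```

```text
table 0.08712544364328223 plate 8.208144972470993 8.064019277144341
well 713 [23.6 25.8 26.6] mean [437.2 222.   25.3] rect [array([437.3, 220.5]), array([48.9, 48. ]), np.float64(7.1)]
(437.6217346191406, 220.3877410888672) 24.771934509277344
circfit [437.53155765 220.18882119]
spindle 237 [29.4 34.3 38. ] mean [428.5 300.3  34. ] rect [array([428.3, 301.4]), array([11.2, 12.6]), np.float64(7.6)]
V1 479 [22.2 30.1 38.2] mean [531.4 313.6  30.2] rect [array([532.1, 313.6]), array([ 7.6, 35.5]), np.float64(6.4)]
V2 470 [22.2 29.8 37.8] mean [580.7 319.3  29.9] rect [array([581.4, 319.2]), array([ 8.1, 35.1]), np.float64(6.5)]
pocket 512 [13.5 20.  21.5] mean [537.7 231.7  18.7] rect [array([541.2, 229.8]), array([ 9.5, 78.8]), np.float64(6.6)]
pocketfloor 753 [ 9.2 10.1 11. ] mean [560.  233.6  10.1] rect [array([560.1, 233.7]), array([11.8, 57.1]), np.float64(6.9)]
```

Call:
{"name": "send_rows", "arguments": {
  "deltas": [
    {"dx": 30,"dy": 15,"dz": -20,"rx": 0,"ry": 0,"rz": 0},
    {"dx": 60,"dy": 31,"dz": -40,"rx": 0,"ry": 0,"rz": 0},
    {"dx": 60,"dy": 31,"dz": -80,"rx": 0,"ry": 0,"rz": 0},
    {"dx": 60,"dy": 31,"dz": -120,"rx": 0,"ry": 0,"rz": 0},
    {"dx": 60,"dy": 31,"dz": -160,"rx": 0,"ry": 0,"rz": 0}
  ]
}}

```text
clock: 5.32
tcp_pos: [0.5667, 0.2296, 0.0894]
orientation: [0.177, -3.136, 0.002]
contact_force: [0.8, 0.6, -1.2]
grip_width: 0.0512
gripper_force: 33.0
```

Call:
{"name": "send_rows", "arguments": {
  "deltas": [
    {"dx": 0,"dy": 0,"dz": -25,"rx": 0,"ry": 0,"rz": 0},
    {"dx": 0,"dy": 0,"dz": -25,"rx": 0,"ry": 0,"rz": 0},
    {"dx": 0,"dy": 0,"dz": -25,"rx": 0,"ry": 0,"rz": 0}
  ]
}}

```text
clock: 5.57
tcp_pos: [0.5657, 0.2295, 0.0653]
orientation: [0.178, -3.133, 0.004]
contact_force: [-0.4, -0.7, -0.2]
grip_width: 0.0516
gripper_force: 32.9
```

Run:
```python
from h import *
state()
```

```text
t 5.57 tcp [565.7 229.5  65.3] y-yaw 96.5 tilt [-0.003 -0.003 -1.   ] w 51.6 F [-0.4 -0.7 -0.2] g 32.9 j [-0.78  0.62  0.39  1.86 -0.34  0.73  1.49]
```

Call:
{"name": "send_rows", "arguments": {
  "deltas": [
    {"dx": 1,"dy": 5,"dz": 0,"rx": 0,"ry": 0,"rz": 0},
    {"dx": 1,"dy": 5,"dz": -15,"rx": 0,"ry": 0,"rz": 0},
    {"dx": 1,"dy": 5,"dz": -30,"rx": 0,"ry": 0,"rz": 0},
    {"dx": 1,"dy": 5,"dz": -34,"rx": 0,"ry": 0,"rz": 0},
    {"dx": 1,"dy": 5,"dz": -36,"rx": 0,"ry": 0,"rz": 0}
  ]
}}

```text
clock: 5.98
tcp_pos: [0.5683, 0.2373, 0.0315]
orientation: [-0.181, 3.135, 0.001]
contact_force: [0.5, 0.2, -0.6]
grip_width: 0.0515
gripper_force: 33.0
```

Call:
{"name": "send_rows", "arguments": {
  "deltas": [
    {"dx": 0,"dy": 0,"dz": 0,"rx": 0,"ry": 0,"rz": 0}
  ]
}}

```text
clock: 6.07
tcp_pos: [0.5685, 0.2371, 0.0316]
orientation: [-0.181, 3.135, 0.001]
contact_force: [-0.8, -0.3, 0.2]
grip_width: 0.0512
gripper_force: 33.0
```

Call:
{"name": "send_rows", "arguments": {
  "deltas": [
    {"dx": -1.5,"dy": -2,"dz": -3,"rx": 0,"ry": 0,"rz": 0},
    {"dx": -1.5,"dy": -2,"dz": -3,"rx": 0,"ry": 0,"rz": 0},
    {"dx": -1.5,"dy": -2,"dz": -3,"rx": 0,"ry": 0,"rz": 0}
  ]
}}

```text
clock: 6.32
tcp_pos: [0.5664, 0.2347, 0.0278]
orientation: [-0.181, 3.136, 0.0]
contact_force: [0.3, -1.1, -0.2]
grip_width: 0.0516
gripper_force: 33.0
```

Call:
{"name": "send_rows", "arguments": {
  "deltas": [
    {"dx": 0,"dy": 0,"dz": 0,"rx": 0,"ry": 0,"rz": 0},
    {"dx": 0,"dy": 0,"dz": 1,"rx": 0,"ry": 0,"rz": 0},
    {"dx": 0,"dy": 0,"dz": 3,"rx": 0,"ry": 0,"rz": 0}
  ],
  "jaw": 68
}}

```text
clock: 6.57
tcp_pos: [0.5661, 0.2346, 0.0303]
orientation: [0.181, -3.136, 0.0]
contact_force: [0.4, -0.3, 0.2]
grip_width: 0.0683
gripper_force: 0.0
```

Call:
{"name": "send_rows", "arguments": {
  "deltas": [
    {"dx": 0,"dy": 0,"dz": 20,"rx": 0,"ry": 0,"rz": 0},
    {"dx": 0,"dy": 0,"dz": 60,"rx": 0,"ry": 0,"rz": 0},
    {"dx": 0,"dy": -20,"dz": 100,"rx": 0,"ry": 0,"rz": 0},
    {"dx": -10,"dy": -60,"dz": 140,"rx": 0,"ry": 0,"rz": 0},
    {"dx": -10,"dy": -90,"dz": 150,"rx": 0,"ry": 0,"rz": 0}
  ]
}}

```text
clock: 6.98
tcp_pos: [0.5573, 0.1527, 0.1801]
orientation: [-0.187, 3.132, 0.003]
contact_force: [1.0, -0.9, -0.5]
grip_width: 0.0679
gripper_force: 0.0
```

```bash
cat > boxchk.py <<'E'
from h import *
import sys
state(); f=cam("top"); P=cloud(f); s=P[195:245,258:300].reshape(-1,3); s=s[s[:,2]>.03]*1e3
s=s[s[:,2]<60]; print(len(s),np.round(np.percentile(s[:,2],[10,50,90]),1),np.round(s.mean(0),1),[np.round(x,1) for x in cv2.minAreaRect(s[:,:2].astype(np.float32))])
E
python3 boxchk.py
```

```text
t 6.98 tcp [557.3 152.7 180.1] y-yaw 96.8 tilt [ 0.004  0.002 -1.   ] w 67.9 F [ 1.  -0.9 -0.5] g 0.0 j [-0.75  0.41  0.48  1.88 -0.24  0.9   1.54]
163 [32.6 36.5 40. ] [563.7 244.1  36.4] [array([566.6, 240.6]), array([37. , 39.2]), np.float64(6.1)]
```

The box top is at 36 mm, so it's seated flat in the pocket. Next is the syringe.

Call:
{"name": "send_rows", "arguments": {
  "deltas": [
    {"dx": 15,"dy": -190,"dz": 0,"rx": 0,"ry": 0,"rz": -1.5},
    {"dx": 15,"dy": -190,"dz": 0,"rx": 0,"ry": 0,"rz": -1.5},
    {"dx": 15,"dy": -190,"dz": 0,"rx": 0,"ry": 0,"rz": -1.5},
    {"dx": 15,"dy": -190,"dz": 0,"rx": 0,"ry": 0,"rz": -1.5},
    {"dx": 15,"dy": -190,"dz": 0,"rx": 0,"ry": 0,"rz": -1.5}
  ]
}}

```text
clock: 7.45
tcp_pos: [0.5711, -0.0449, 0.1774]
orientation: [-0.131, 3.138, -0.003]
contact_force: [-0.2, -0.8, 0.5]
grip_width: 0.068
gripper_force: 0.0
```

Call:
{"name": "send_rows", "arguments": {
  "deltas": [
    {"dx": 16,"dy": -166,"dz": 0,"rx": 0,"ry": 0,"rz": 0},
    {"dx": 16,"dy": -166,"dz": 0,"rx": 0,"ry": 0,"rz": 0},
    {"dx": 16,"dy": -166,"dz": 0,"rx": 0,"ry": 0,"rz": 0},
    {"dx": 16,"dy": -166,"dz": -40,"rx": 0,"ry": 0,"rz": 0},
    {"dx": 16,"dy": -166,"dz": -70,"rx": 0,"ry": 0,"rz": 0}
  ],
  "jaw": 50
}}

```text
clock: 7.87
tcp_pos: [0.5897, -0.2129, 0.1113]
orientation: [-0.129, 3.13, -0.01]
contact_force: [1.7, 0.1, -0.5]
grip_width: 0.0498
gripper_force: 0.0
```

Call:
{"name": "send_rows", "arguments": {
  "deltas": [
    {"dx": 0,"dy": 0,"dz": -10,"rx": 0,"ry": 0,"rz": 0},
    {"dx": 0,"dy": 0,"dz": -10,"rx": 0,"ry": 0,"rz": 0}
  ]
}}

```text
clock: 8.03
tcp_pos: [0.5848, -0.2046, 0.0947]
orientation: [0.137, -3.132, -0.003]
contact_force: [-0.3, 0.8, 1.1]
grip_width: 0.05
gripper_force: 0.0
```

Run:
```python
from h import *
state(); f=cam("wrist"); cv2.imwrite("pics/w4.png",f["frame"]); P=cloud(f)
```

```text
t 8.03 tcp [ 584.8 -204.6   94.7] y-yaw 95.0 tilt [-0.007  0.001 -1.   ] w 50.0 F [-0.3  0.8  1.1] g 0.0 j [-0.11  0.6   0.48  1.83 -0.37  0.8   2.21]
```

View pics/w4.png

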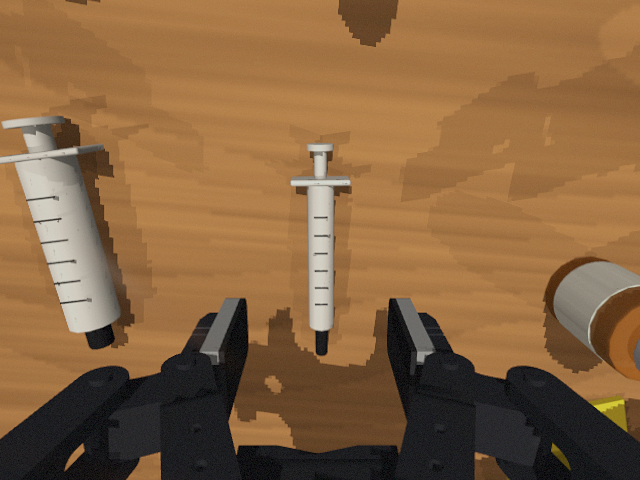

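The wrist view shows the syringe upright at (320,255), centred between the fingers (225 and 410) and parallel to them. Descending.

Call:
{"name": "send_rows", "arguments": {
  "deltas": [
    {"dx": 3,"dy": 0,"dz": -35,"rx": 0,"ry": 0,"rz": 0},
    {"dx": 3,"dy": 0,"dz": -65,"rx": 0,"ry": 0,"rz": 0},
    {"dx": 3,"dy": 0,"dz": -76,"rx": 0,"ry": 0,"rz": 0},
    {"dx": 3,"dy": 0,"dz": -79,"rx": 0,"ry": 0,"rz": 0},
    {"dx": 3,"dy": 0,"dz": -79,"rx": 0,"ry": 0,"rz": 0}
  ]
}}

```text
clock: 8.5
tcp_pos: [0.5913, -0.2038, 0.02]
orientation: [-0.142, 3.138, 0.0]
contact_force: [0.2, 1.0, 0.1]
grip_width: 0.0499
gripper_force: 0.0
```

Call:
{"name": "send_rows", "arguments": {
  "deltas": [
    {"dx": 0,"dy": 0,"dz": 0,"rx": 0,"ry": 0,"rz": 0}
  ]
}}

```text
clock: 8.58
tcp_pos: [0.592, -0.2047, 0.021]
orientation: [-0.141, 3.136, -0.001]
contact_force: [0.4, -0.4, 0.2]
grip_width: 0.0499
gripper_force: 0.0
```

Call:
{"name": "send_rows", "arguments": {
  "deltas": [
    {"dx": -3.5,"dy": 0,"dz": -7.5,"rx": 0,"ry": 0,"rz": 0},
    {"dx": -3.5,"dy": 0,"dz": -7.5,"rx": 0,"ry": 0,"rz": 0},
    {"dx": -3.5,"dy": 0,"dz": -7.5,"rx": 0,"ry": 0,"rz": 0}
  ]
}}

```text
clock: 8.83
tcp_pos: [0.5869, -0.2046, 0.0119]
orientation: [-0.14, 3.138, 0.0]
contact_force: [-0.6, 0.4, 0.4]
grip_width: 0.0497
gripper_force: 0.0
```

Call:
{"name": "send_rows", "arguments": {
  "deltas": [
    {"dx": 0,"dy": 0,"dz": 0,"rx": 0,"ry": 0,"rz": 0},
    {"dx": 0,"dy": 0,"dz": 0,"rx": 0,"ry": 0,"rz": 0},
    {"dx": 0,"dy": 0,"dz": 0,"rx": 0,"ry": 0,"rz": 0},
    {"dx": 0,"dy": 0,"dz": 0,"rx": 0,"ry": 0,"rz": 0},
    {"dx": 0,"dy": 0,"dz": 0,"rx": 0,"ry": 0,"rz": 0}
  ],
  "jaw": 5,
  "newtons": 25
}}

```text
clock: 9.25
tcp_pos: [0.5872, -0.2047, 0.0118]
orientation: [-0.14, 3.138, 0.0]
contact_force: [0.0, 0.4, 3.8]
grip_width: 0.0128
gripper_force: 24.8
```

Call:
{"name": "send_rows", "arguments": {
  "deltas": [
    {"dx": 0,"dy": 0,"dz": 0,"rx": 0,"ry": 0,"rz": 0},
    {"dx": 0,"dy": 0,"dz": 0,"rx": 0,"ry": 0,"rz": 0},
    {"dx": 0,"dy": 0,"dz": 0,"rx": 0,"ry": 0,"rz": 0}
  ]
}}

```text
clock: 9.5
tcp_pos: [0.5872, -0.2047, 0.0117]
orientation: [-0.14, 3.138, 0.0]
contact_force: [-0.9, 0.1, 4.9]
grip_width: 0.0125
gripper_force: 25.0
```

Call:
{"name": "send_rows", "arguments": {
  "deltas": [
    {"dx": 0,"dy": 0,"dz": 10,"rx": 0,"ry": 0,"rz": 0},
    {"dx": 0,"dy": 0,"dz": 40,"rx": 0,"ry": 0,"rz": 0},
    {"dx": 0,"dy": 0,"dz": 80,"rx": 0,"ry": 0,"rz": 0},
    {"dx": 0,"dy": 20,"dz": 110,"rx": 0,"ry": 0,"rz": 1},
    {"dx": 0,"dy": 50,"dz": 130,"rx": 0,"ry": 0,"rz": 1}
  ]
}}

```text
clock: 9.92
tcp_pos: [0.5875, -0.1588, 0.1454]
orientation: [-0.158, 3.133, -0.005]
contact_force: [1.3, -0.2, -0.0]
grip_width: 0.0127
gripper_force: 24.5
```

Call:
{"name": "send_rows", "arguments": {
  "deltas": [
    {"dx": -10,"dy": 190,"dz": 0,"rx": 0,"ry": 0,"rz": 0},
    {"dx": -10,"dy": 190,"dz": 0,"rx": 0,"ry": 0,"rz": 0},
    {"dx": -10,"dy": 190,"dz": 0,"rx": 0,"ry": 0,"rz": 0},
    {"dx": -10,"dy": 190,"dz": 0,"rx": 0,"ry": 0,"rz": 0},
    {"dx": -10,"dy": 190,"dz": 0,"rx": 0,"ry": 0,"rz": 0}
  ]
}}

```text
clock: 10.33
tcp_pos: [0.5763, 0.0413, 0.1416]
orientation: [0.176, -3.136, -0.004]
contact_force: [1.2, 0.0, 0.4]
grip_width: 0.013
gripper_force: 24.5
```

Call:
{"name": "send_rows", "arguments": {
  "deltas": [
    {"dx": -10,"dy": 190,"dz": 0,"rx": 0,"ry": 0,"rz": 0},
    {"dx": -10,"dy": 190,"dz": 0,"rx": 0,"ry": 0,"rz": 0},
    {"dx": -10,"dy": 190,"dz": 0,"rx": 0,"ry": 0,"rz": 0},
    {"dx": -10,"dy": 190,"dz": 0,"rx": 0,"ry": 0,"rz": 0},
    {"dx": -10,"dy": 190,"dz": 0,"rx": 0,"ry": 0,"rz": 0}
  ]
}}

```text
clock: 10.75
tcp_pos: [0.5657, 0.2316, 0.1416]
orientation: [0.176, -3.136, -0.004]
contact_force: [-0.6, 1.2, -0.8]
grip_width: 0.0125
gripper_force: 24.5
```

Call:
{"name": "send_rows", "arguments": {
  "deltas": [
    {"dx": -10,"dy": 90,"dz": 0,"rx": 0,"ry": 0,"rz": 0},
    {"dx": -10,"dy": 90,"dz": 0,"rx": 0,"ry": 0,"rz": 0},
    {"dx": -10,"dy": 90,"dz": -20,"rx": 0,"ry": 0,"rz": 0},
    {"dx": -10,"dy": 90,"dz": -40,"rx": 0,"ry": 0,"rz": 0},
    {"dx": -10,"dy": 90,"dz": -40,"rx": 0,"ry": 0,"rz": 0}
  ]
}}

```text
clock: 11.17
tcp_pos: [0.554, 0.3158, 0.098]
orientation: [0.172, -3.131, 0.005]
contact_force: [-0.9, -1.1, -1.0]
grip_width: 0.013
gripper_force: 24.5
```

Run:
```python
from h import *
state(); f=cam("wrist"); cv2.imwrite("pics/w5.png",f["frame"])
```

```text
t 11.17 tcp [554.  315.8  98. ] y-yaw 96.3 tilt [-0.005 -0.003 -1.   ] w 13.0 F [-0.9 -1.1 -1. ] g 24.5 j [-0.93  0.62  0.45  1.78 -0.35  0.83  1.36]
```

View pics/w5.png

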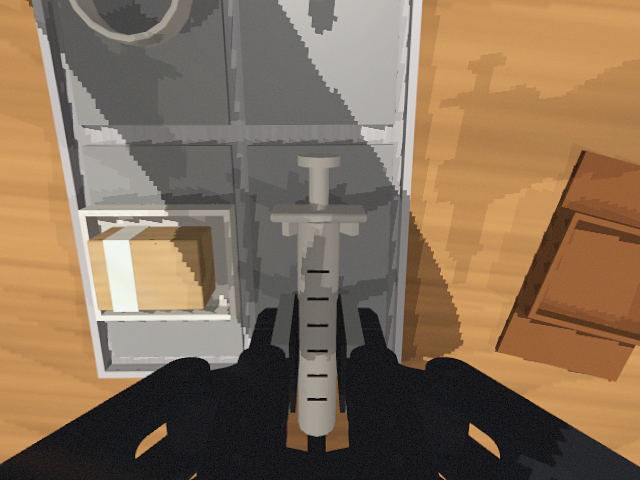

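The wrist view shows the syringe gripped straight at (318,320), above the cradle Vs. The box sits flat inside the pocket at (155,268). Lowering.

Call:
{"name": "send_rows", "arguments": {
  "deltas": [
    {"dx": 1.5,"dy": 0.5,"dz": -20,"rx": 0,"ry": 0,"rz": 0},
    {"dx": 1.5,"dy": 0.5,"dz": -35,"rx": 0,"ry": 0,"rz": 0},
    {"dx": 1.5,"dy": 0.5,"dz": -45,"rx": 0,"ry": 0,"rz": 0},
    {"dx": 1.5,"dy": 0.5,"dz": -52,"rx": 0,"ry": 0,"rz": 0},
    {"dx": 1.5,"dy": 0.5,"dz": -52,"rx": 0,"ry": 0,"rz": 0}
  ]
}}

```text
clock: 11.63
tcp_pos: [0.5583, 0.3149, 0.0489]
orientation: [0.166, -3.136, 0.001]
contact_force: [-0.5, -0.0, -1.4]
grip_width: 0.0129
gripper_force: 24.5
```

Call:
{"name": "send_rows", "arguments": {
  "deltas": [
    {"dx": 0,"dy": 0,"dz": 0,"rx": 0,"ry": 0,"rz": 0},
    {"dx": 0,"dy": 0,"dz": 0,"rx": 0,"ry": 0,"rz": 0}
  ]
}}

```text
clock: 11.8
tcp_pos: [0.5593, 0.316, 0.0505]
orientation: [-0.167, 3.136, 0.001]
contact_force: [0.3, 0.2, -0.3]
grip_width: 0.0125
gripper_force: 24.5
```

Call:
{"name": "send_rows", "arguments": {
  "deltas": [
    {"dx": -2,"dy": 0.5,"dz": -6,"rx": 0,"ry": 0,"rz": 0},
    {"dx": -2,"dy": 0.5,"dz": -11,"rx": 0,"ry": 0,"rz": 0},
    {"dx": -2,"dy": 0.5,"dz": -13,"rx": 0,"ry": 0,"rz": 0},
    {"dx": -2,"dy": 0.5,"dz": -13,"rx": 0,"ry": 0,"rz": 0}
  ]
}}

```text
clock: 12.13
tcp_pos: [0.5563, 0.3174, 0.0364]
orientation: [0.169, -3.137, -0.002]
contact_force: [-0.2, 2.1, -0.2]
grip_width: 0.0128
gripper_force: 24.6
```

Call:
{"name": "send_rows", "arguments": {
  "deltas": [
    {"dx": 0,"dy": 0,"dz": 0,"rx": 0,"ry": 0,"rz": 0},
    {"dx": 0,"dy": 0,"dz": 0,"rx": 0,"ry": 0,"rz": 0},
    {"dx": 0,"dy": 0,"dz": 0,"rx": 0,"ry": 0,"rz": 0}
  ],
  "jaw": 30
}}

```text
clock: 12.38
tcp_pos: [0.5565, 0.316, 0.0363]
orientation: [0.167, -3.137, 0.001]
contact_force: [-0.1, 0.6, 0.2]
grip_width: 0.0302
gripper_force: 0.0
```

Call:
{"name": "send_rows", "arguments": {
  "deltas": [
    {"dx": 0,"dy": 0,"dz": 20,"rx": 0,"ry": 0,"rz": 0},
    {"dx": 0,"dy": 0,"dz": 60,"rx": 0,"ry": 0,"rz": 0},
    {"dx": 0,"dy": 0,"dz": 100,"rx": 0,"ry": 0,"rz": 0},
    {"dx": 0,"dy": -30,"dz": 130,"rx": 0,"ry": 0,"rz": 0},
    {"dx": 0,"dy": -60,"dz": 150,"rx": 0,"ry": 0,"rz": 0}
  ]
}}

```text
clock: 12.8
tcp_pos: [0.5574, 0.2581, 0.1896]
orientation: [-0.173, 3.133, 0.004]
contact_force: [0.5, 0.1, -0.1]
grip_width: 0.0303
gripper_force: 0.0
```

Run:
```python
from h import *
state(); f=cam("wrist"); cv2.imwrite("pics/w6.png",f["frame"])
```

```text
t 12.80 tcp [557.4 258.1 189.6] y-yaw 96.3 tilt [ 0.004  0.003 -1.   ] w 30.3 F [ 0.5  0.1 -0.1] g 0.0 j [-0.92  0.47  0.51  1.79 -0.28  0.95  1.39]
```

View pics/w6.png

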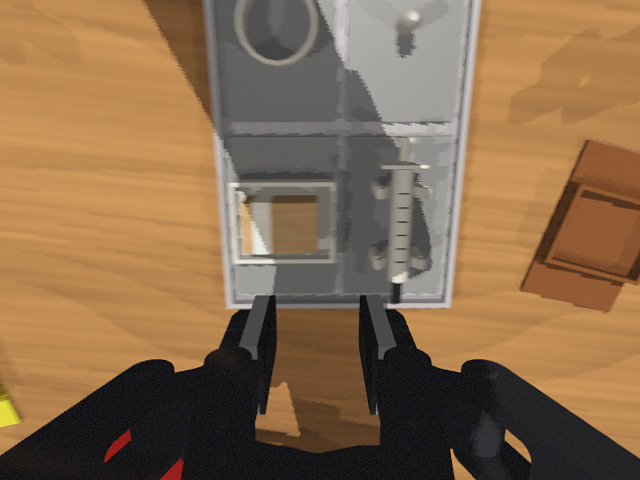

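The wrist view shows the syringe resting in both Vs at (400,220), and the box in the pocket. Next is the small vial.

Call:
{"name": "send_rows", "arguments": {
  "deltas": [
    {"dx": -45,"dy": -185,"dz": 0,"rx": 0,"ry": 0,"rz": 0},
    {"dx": -45,"dy": -185,"dz": 0,"rx": 0,"ry": 0,"rz": 0},
    {"dx": -45,"dy": -185,"dz": 0,"rx": 0,"ry": 0,"rz": 0},
    {"dx": -45,"dy": -185,"dz": 0,"rx": 0,"ry": 0,"rz": 0},
    {"dx": -45,"dy": -185,"dz": 0,"rx": 0,"ry": 0,"rz": 0}
  ],
  "jaw": 55
}}

```text
clock: 13.27
tcp_pos: [0.5097, 0.066, 0.1863]
orientation: [0.159, -3.136, 0.002]
contact_force: [-0.2, -0.3, -0.1]
grip_width: 0.055
gripper_force: 0.0
```

Call:
{"name": "send_rows", "arguments": {
  "deltas": [
    {"dx": -45,"dy": -185,"dz": 0,"rx": 0,"ry": 0,"rz": 0},
    {"dx": -45,"dy": -185,"dz": 0,"rx": 0,"ry": 0,"rz": 0},
    {"dx": -45,"dy": -185,"dz": 0,"rx": 0,"ry": 0,"rz": 0},
    {"dx": -45,"dy": -185,"dz": 0,"rx": 0,"ry": 0,"rz": 0},
    {"dx": -45,"dy": -185,"dz": 0,"rx": 0,"ry": 0,"rz": 0}
  ]
}}

```text
clock: 13.68
tcp_pos: [0.4644, -0.1183, 0.1866]
orientation: [0.159, -3.137, 0.001]
contact_force: [-0.9, -0.2, -0.4]
grip_width: 0.055
gripper_force: 0.0
```

Call:
{"name": "send_rows", "arguments": {
  "deltas": [
    {"dx": -23,"dy": -84,"dz": -20,"rx": 0,"ry": 0,"rz": 0},
    {"dx": -23,"dy": -84,"dz": -40,"rx": 0,"ry": 0,"rz": 0},
    {"dx": -23,"dy": -84,"dz": -60,"rx": 0,"ry": 0,"rz": 0},
    {"dx": -23,"dy": -84,"dz": -80,"rx": 0,"ry": 0,"rz": 0},
    {"dx": -23,"dy": -84,"dz": -80,"rx": 0,"ry": 0,"rz": 0}
  ]
}}

```text
clock: 14.1
tcp_pos: [0.4404, -0.1981, 0.1034]
orientation: [0.162, -3.131, -0.002]
contact_force: [-0.4, 0.5, -0.1]
grip_width: 0.0552
gripper_force: 0.0
```

Call:
{"name": "send_rows", "arguments": {
  "deltas": [
    {"dx": 0,"dy": 0,"dz": 0,"rx": 0,"ry": 0,"rz": 0},
    {"dx": 0,"dy": 0,"dz": 0,"rx": 0,"ry": 0,"rz": 0}
  ]
}}

```text
clock: 14.27
tcp_pos: [0.4442, -0.1975, 0.1072]
orientation: [-0.168, 3.136, -0.0]
contact_force: [-0.3, -1.0, 0.5]
grip_width: 0.0553
gripper_force: 0.0
```

Run:
```python
from h import *
state(); f=cam("wrist"); cv2.imwrite("pics/w7.png",f["frame"]); P=cloud(f)
m=((P[...,2]>.045)&(P[...,2]<.052)&(np.abs(P[...,0]-.444)<.03)&(np.abs(P[...,1]+.1965)<.03))
print(m.sum(),np.nanmean(P[m],axis=0)*1e3)
```

```text
t 14.27 tcp [ 444.2 -197.5  107.2] y-yaw 96.1 tilt [ 0.001 -0.    -1.   ] w 55.3 F [-0.3 -1.   0.5] g 0.0 j [-0.19  0.41  0.59  2.15 -0.37  0.68  2.33]
1311 [ 443.88994457 -197.02794741   48.04109239]
```

Aligned. Descend 75 mm to z≈32 and grip.

Call:
{"name": "send_rows", "arguments": {
  "deltas": [
    {"dx": 0,"dy": 0,"dz": -30,"rx": 0,"ry": 0,"rz": 0},
    {"dx": 0,"dy": 0,"dz": -55,"rx": 0,"ry": 0,"rz": 0},
    {"dx": 0,"dy": 0,"dz": -75,"rx": 0,"ry": 0,"rz": 0},
    {"dx": 0,"dy": 0,"dz": -75,"rx": 0,"ry": 0,"rz": 0},
    {"dx": 0,"dy": 0,"dz": -75,"rx": 0,"ry": 0,"rz": 0}
  ]
}}

```text
clock: 14.73
tcp_pos: [0.444, -0.1973, 0.0321]
orientation: [0.169, -3.137, -0.0]
contact_force: [0.8, -0.6, -0.5]
grip_width: 0.0553
gripper_force: 0.0
```

Call:
{"name": "send_rows", "arguments": {
  "deltas": [
    {"dx": 0,"dy": 0,"dz": 0,"rx": 0,"ry": 0,"rz": 0},
    {"dx": 0,"dy": 0,"dz": 0,"rx": 0,"ry": 0,"rz": 0}
  ]
}}

```text
clock: 14.9
tcp_pos: [0.4448, -0.1979, 0.0331]
orientation: [-0.168, 3.134, -0.001]
contact_force: [-0.2, -0.3, 0.7]
grip_width: 0.055
gripper_force: 0.0
```

Call:
{"name": "send_rows", "arguments": {
  "deltas": [
    {"dx": -0.5,"dy": 0.5,"dz": -2,"rx": 0,"ry": 0,"rz": 0},
    {"dx": -0.5,"dy": 0.5,"dz": -2,"rx": 0,"ry": 0,"rz": 0},
    {"dx": -0.5,"dy": 0.5,"dz": -2,"rx": 0,"ry": 0,"rz": 0},
    {"dx": -0.5,"dy": 0.5,"dz": -2,"rx": 0,"ry": 0,"rz": 0},
    {"dx": -0.5,"dy": 0.5,"dz": -2,"rx": 0,"ry": 0,"rz": 0}
  ],
  "jaw": 18,
  "newtons": 30
}}

```text
clock: 15.32
tcp_pos: [0.4435, -0.1971, 0.0302]
orientation: [-0.168, 3.136, 0.001]
contact_force: [-0.6, 0.9, 6.4]
grip_width: 0.0266
gripper_force: 29.1
```

Call:
{"name": "send_rows", "arguments": {
  "deltas": [
    {"dx": 0,"dy": 0,"dz": 0,"rx": 0,"ry": 0,"rz": 0},
    {"dx": 0,"dy": 0,"dz": 0,"rx": 0,"ry": 0,"rz": 0},
    {"dx": 0,"dy": 0,"dz": 0,"rx": 0,"ry": 0,"rz": 0}
  ]
}}

```text
clock: 15.57
tcp_pos: [0.4435, -0.1971, 0.0302]
orientation: [-0.168, 3.136, 0.001]
contact_force: [-0.5, 0.1, 6.9]
grip_width: 0.0268
gripper_force: 29.1
```

Call:
{"name": "send_rows", "arguments": {
  "deltas": [
    {"dx": 0,"dy": 0,"dz": 10,"rx": 0,"ry": 0,"rz": 0},
    {"dx": 0,"dy": 0,"dz": 40,"rx": 0,"ry": 0,"rz": 0},
    {"dx": 0,"dy": 0,"dz": 80,"rx": 0,"ry": 0,"rz": 0},
    {"dx": 10,"dy": 20,"dz": 110,"rx": 0,"ry": 0,"rz": 0},
    {"dx": 15,"dy": 50,"dz": 130,"rx": 0,"ry": 0,"rz": 0}
  ]
}}

```text
clock: 15.98
tcp_pos: [0.4593, -0.1499, 0.1632]
orientation: [-0.158, 3.133, -0.004]
contact_force: [1.5, 0.4, 0.8]
grip_width: 0.0264
gripper_force: 29.7
```

Run:
```python
from h import *
state(); f=cam("side"); cv2.imwrite("pics/s3.png",cv2.resize(f["frame"][180:380,300:500],None,fx=3,fy=3,interpolation=cv2.INTER_CUBIC))
```

```text
t 15.98 tcp [ 459.3 -149.9  163.2] y-yaw 95.8 tilt [ 0.005 -0.002 -1.   ] w 26.4 F [1.5 0.4 0.8] g 29.7 j [-0.38  0.31  0.68  2.12 -0.27  0.79  2.14]
```

View pics/s3.png

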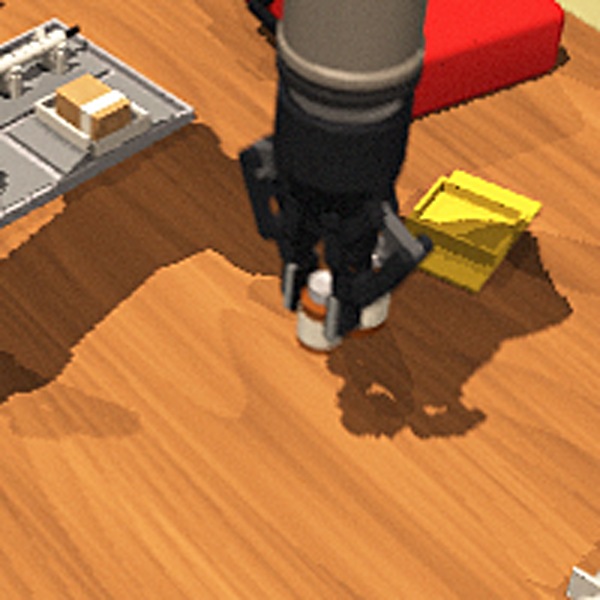

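The side view shows the vial held upright between the pads at (318,312). Carrying it to the well.

Call:
{"name": "send_rows", "arguments": {
  "deltas": [
    {"dx": 0,"dy": 190,"dz": 0,"rx": 0,"ry": 0,"rz": 0},
    {"dx": 0,"dy": 190,"dz": 0,"rx": 0,"ry": 0,"rz": 0},
    {"dx": 0,"dy": 190,"dz": 0,"rx": 0,"ry": 0,"rz": 0},
    {"dx": 0,"dy": 190,"dz": 0,"rx": 0,"ry": 0,"rz": 0},
    {"dx": 0,"dy": 190,"dz": 0,"rx": 0,"ry": 0,"rz": 0}
  ]
}}

```text
clock: 16.45
tcp_pos: [0.4574, 0.0475, 0.1598]
orientation: [0.175, -3.137, -0.003]
contact_force: [0.1, 0.4, -0.9]
grip_width: 0.0268
gripper_force: 29.8
```

Call:
{"name": "send_rows", "arguments": {
  "deltas": [
    {"dx": -20,"dy": 175,"dz": 0,"rx": 0,"ry": 0,"rz": 0},
    {"dx": -20,"dy": 175,"dz": 0,"rx": 0,"ry": 0,"rz": 0},
    {"dx": -20,"dy": 175,"dz": 0,"rx": 0,"ry": 0,"rz": 0},
    {"dx": -20,"dy": 175,"dz": 0,"rx": 0,"ry": 0,"rz": 0},
    {"dx": -20,"dy": 175,"dz": -20,"rx": 0,"ry": 0,"rz": 0}
  ]
}}

```text
clock: 16.87
tcp_pos: [0.4386, 0.2268, 0.1421]
orientation: [-0.181, 3.131, 0.01]
contact_force: [0.5, 1.0, -1.0]
grip_width: 0.0267
gripper_force: 29.8
```

Call:
{"name": "send_rows", "arguments": {
  "deltas": [
    {"dx": 0,"dy": 0,"dz": -50,"rx": 0,"ry": 0,"rz": 0},
    {"dx": 0,"dy": 0,"dz": -50,"rx": 0,"ry": 0,"rz": 0},
    {"dx": 0,"dy": 0,"dz": -50,"rx": 0,"ry": 0,"rz": 0},
    {"dx": 0,"dy": 0,"dz": -50,"rx": 0,"ry": 0,"rz": 0}
  ]
}}

```text
clock: 17.2
tcp_pos: [0.4381, 0.2165, 0.09]
orientation: [0.164, -3.136, 0.002]
contact_force: [0.7, -0.1, -0.4]
grip_width: 0.0267
gripper_force: 29.8
```

Run:
```python
from h import *
state()
```

```text
t 17.20 tcp [438.1 216.5  90. ] y-yaw 96.0 tilt [-0.001 -0.001 -1.   ] w 26.7 F [ 0.7 -0.1 -0.4] g 29.8 j [-0.98  0.43  0.49  2.15 -0.33  0.64  1.41]
```

Call:
{"name": "send_rows", "arguments": {
  "deltas": [
    {"dx": -1,"dy": 3.5,"dz": 0,"rx": 0,"ry": 0,"rz": 0},
    {"dx": -1,"dy": 3.5,"dz": -20,"rx": 0,"ry": 0,"rz": 0},
    {"dx": -1,"dy": 3.5,"dz": -35,"rx": 0,"ry": 0,"rz": 0},
    {"dx": -1,"dy": 3.5,"dz": -45,"rx": 0,"ry": 0,"rz": 0},
    {"dx": -1,"dy": 3.5,"dz": -48,"rx": 0,"ry": 0,"rz": 0}
  ]
}}

```text
clock: 17.62
tcp_pos: [0.4372, 0.2212, 0.0415]
orientation: [0.166, -3.137, -0.0]
contact_force: [0.4, 0.4, -0.4]
grip_width: 0.0267
gripper_force: 29.8
```

Call:
{"name": "send_rows", "arguments": {
  "deltas": [
    {"dx": 0,"dy": 0,"dz": 0,"rx": 0,"ry": 0,"rz": 0},
    {"dx": 0,"dy": 0,"dz": 0,"rx": 0,"ry": 0,"rz": 0}
  ]
}}

```text
clock: 17.78
tcp_pos: [0.4377, 0.2215, 0.0423]
orientation: [-0.167, 3.136, 0.001]
contact_force: [0.4, 0.1, -1.3]
grip_width: 0.0271
gripper_force: 29.8
```

Call:
{"name": "send_rows", "arguments": {
  "deltas": [
    {"dx": 0,"dy": -1,"dz": -3,"rx": 0,"ry": 0,"rz": 0},
    {"dx": 0,"dy": -1,"dz": -3.5,"rx": 0,"ry": 0,"rz": 0},
    {"dx": 0,"dy": -1,"dz": -3.5,"rx": 0,"ry": 0,"rz": 0}
  ]
}}

```text
clock: 18.03
tcp_pos: [0.4373, 0.2204, 0.0383]
orientation: [-0.167, 3.137, 0.001]
contact_force: [0.1, -0.5, -0.3]
grip_width: 0.0265
gripper_force: 29.8
```

Call:
{"name": "send_rows", "arguments": {
  "deltas": [
    {"dx": 0,"dy": 0,"dz": 0,"rx": 0,"ry": 0,"rz": 0},
    {"dx": 0,"dy": 0,"dz": 0,"rx": 0,"ry": 0,"rz": 0},
    {"dx": 0,"dy": 0,"dz": 0,"rx": 0,"ry": 0,"rz": 0}
  ],
  "jaw": 50
}}

```text
clock: 18.28
tcp_pos: [0.4371, 0.2205, 0.0381]
orientation: [-0.168, 3.137, 0.0]
contact_force: [0.1, -0.3, 0.5]
grip_width: 0.0502
gripper_force: 0.0
```

Call:
{"name": "send_rows", "arguments": {
  "deltas": [
    {"dx": 0,"dy": 0,"dz": 20,"rx": 0,"ry": 0,"rz": 0},
    {"dx": 0,"dy": 0,"dz": 60,"rx": 0,"ry": 0,"rz": 0},
    {"dx": 0,"dy": 0,"dz": 100,"rx": 0,"ry": 0,"rz": 0},
    {"dx": 10,"dy": -40,"dz": 125,"rx": 0,"ry": 0,"rz": 0},
    {"dx": 20,"dy": -70,"dz": 140,"rx": 0,"ry": 0,"rz": 0}
  ]
}}

```text
clock: 18.7
tcp_pos: [0.4574, 0.1521, 0.1803]
orientation: [-0.177, 3.134, 0.003]
contact_force: [0.6, -0.4, -0.2]
grip_width: 0.05
gripper_force: 0.0
```

Run:
```python
from h import *
state(); f=cam("wrist"); cv2.imwrite("pics/w8.png",f["frame"]); P=cloud(f)
m=((P[...,2]>.05)&(P[...,2]<.062)&(np.abs(P[...,0]-.4375)<.03)&(np.abs(P[...,1]-.22)<.03))
print(m.sum(),np.nanmean(P[m],axis=0)*1e3)
```

```text
t 18.70 tcp [457.4 152.1 180.3] y-yaw 96.5 tilt [ 0.002  0.002 -1.   ] w 50.0 F [ 0.6 -0.4 -0.2] g 0.0 j [-0.97  0.27  0.61  2.1  -0.21  0.83  1.45]
870 [437.91136841 218.6810925   55.78350739]
```

The vial stands in the well with its cap top at 56 mm, as expected. Last is the tape.

Call:
{"name": "send_rows", "arguments": {
  "deltas": [
    {"dx": 0,"dy": -190,"dz": 0,"rx": 0,"ry": 0,"rz": 0},
    {"dx": 0,"dy": -190,"dz": 0,"rx": 0,"ry": 0,"rz": 0},
    {"dx": 0,"dy": -190,"dz": 0,"rx": 0,"ry": 0,"rz": 0},
    {"dx": 0,"dy": -190,"dz": 0,"rx": 0,"ry": 0,"rz": 0},
    {"dx": 0,"dy": -190,"dz": 0,"rx": 0,"ry": 0,"rz": 0}
  ],
  "jaw": 80
}}

```text
clock: 19.17
tcp_pos: [0.4561, -0.0441, 0.1781]
orientation: [-0.16, 3.137, -0.001]
contact_force: [0.3, 0.2, -0.7]
grip_width: 0.08
gripper_force: 0.0
```

Call:
{"name": "send_rows", "arguments": {
  "deltas": [
    {"dx": -10,"dy": -190,"dz": 0,"rx": 0,"ry": 0,"rz": 0},
    {"dx": -10,"dy": -190,"dz": 0,"rx": 0,"ry": 0,"rz": 0},
    {"dx": -10,"dy": -190,"dz": 0,"rx": 0,"ry": 0,"rz": 0},
    {"dx": -10,"dy": -190,"dz": 0,"rx": 0,"ry": 0,"rz": 0},
    {"dx": -10,"dy": -190,"dz": 0,"rx": 0,"ry": 0,"rz": 0}
  ]
}}

```text
clock: 19.58
tcp_pos: [0.4459, -0.2343, 0.1783]
orientation: [-0.16, 3.137, -0.003]
contact_force: [-0.0, 0.3, 0.2]
grip_width: 0.0801
gripper_force: 0.0
```

Call:
{"name": "send_rows", "arguments": {
  "deltas": [
    {"dx": -11,"dy": -99,"dz": 0,"rx": 0,"ry": 0,"rz": 0},
    {"dx": -11,"dy": -99,"dz": 0,"rx": 0,"ry": 0,"rz": 0},
    {"dx": -11,"dy": -99,"dz": -30,"rx": 0,"ry": 0,"rz": 0},
    {"dx": -11,"dy": -99,"dz": -60,"rx": 0,"ry": 0,"rz": 0},
    {"dx": -11,"dy": -99,"dz": -70,"rx": 0,"ry": 0,"rz": 0}
  ]
}}

```text
clock: 20.0
tcp_pos: [0.4336, -0.3287, 0.1046]
orientation: [0.163, -3.133, -0.003]
contact_force: [-0.5, 1.3, 0.1]
grip_width: 0.0803
gripper_force: 0.0
```

Call:
{"name": "send_rows", "arguments": {
  "deltas": [
    {"dx": 0,"dy": 0,"dz": 0,"rx": 0,"ry": 0,"rz": 0},
    {"dx": 0,"dy": 0,"dz": 0,"rx": 0,"ry": 0,"rz": 0}
  ]
}}

```text
clock: 20.17
tcp_pos: [0.4361, -0.3279, 0.108]
orientation: [0.169, -3.136, -0.001]
contact_force: [0.7, 0.7, 1.6]
grip_width: 0.08
gripper_force: 0.0
```

Run:
```python
from h import *
state(); f=cam("wrist"); cv2.imwrite("pics/w9.png",f["frame"]); P=cloud(f)
m=((P[...,2]>.021)&(P[...,2]<.028)&(np.abs(P[...,0]-.436)<.035)&(np.abs(P[...,1]+.3275)<.035))
s=P[m][:,:2]*1e3; print(m.sum(),s.mean(0),cv2.minAreaRect(s.astype(np.float32)))
```

```text
t 20.17 tcp [ 436.1 -327.9  108. ] y-yaw 96.2 tilt [-0.001  0.001 -1.   ] w 80.0 F [0.7 0.7 1.6] g 0.0 j [ 0.03  0.52  0.65  2.01 -0.45  0.76  2.63]
4395 [ 435.03204038 -329.22134756] ((435.8885803222656, -328.8428649902344), (51.20158386230469, 50.82090759277344), 43.142784118652344)
```

Call:
{"name": "send_rows", "arguments": {
  "deltas": [
    {"dx": 0,"dy": -1,"dz": -35,"rx": 0,"ry": 0,"rz": 0},
    {"dx": 0,"dy": -1,"dz": -70,"rx": 0,"ry": 0,"rz": 0},
    {"dx": 0,"dy": -1,"dz": -85,"rx": 0,"ry": 0,"rz": 0},
    {"dx": 0,"dy": -1,"dz": -90,"rx": 0,"ry": 0,"rz": 0},
    {"dx": 0,"dy": -1,"dz": -90,"rx": 0,"ry": 0,"rz": 0}
  ]
}}

```text
clock: 20.63
tcp_pos: [0.4367, -0.3292, 0.0183]
orientation: [-0.169, 3.137, 0.0]
contact_force: [0.2, -0.3, 0.2]
grip_width: 0.0803
gripper_force: 0.0
```

Call:
{"name": "send_rows", "arguments": {
  "deltas": [
    {"dx": 0,"dy": 0,"dz": -1.5,"rx": 0,"ry": 0,"rz": 0},
    {"dx": 0,"dy": 0,"dz": -1.5,"rx": 0,"ry": 0,"rz": 0},
    {"dx": 0,"dy": 0,"dz": -1.5,"rx": 0,"ry": 0,"rz": 0},
    {"dx": 0,"dy": 0,"dz": -1.5,"rx": 0,"ry": 0,"rz": 0},
    {"dx": 0,"dy": 0,"dz": -1.5,"rx": 0,"ry": 0,"rz": 0}
  ],
  "jaw": 42,
  "newtons": 30
}}

```text
clock: 21.05
tcp_pos: [0.4372, -0.3302, 0.0183]
orientation: [-0.167, 3.134, -0.002]
contact_force: [-0.8, 1.6, 7.3]
grip_width: 0.05
gripper_force: 30.3
```

Call:
{"name": "send_rows", "arguments": {
  "deltas": [
    {"dx": 0,"dy": 0,"dz": 0,"rx": 0,"ry": 0,"rz": 0},
    {"dx": 0,"dy": 0,"dz": 0,"rx": 0,"ry": 0,"rz": 0},
    {"dx": 0,"dy": 0,"dz": 0,"rx": 0,"ry": 0,"rz": 0}
  ]
}}

```text
clock: 21.3
tcp_pos: [0.4372, -0.3302, 0.0183]
orientation: [-0.167, 3.134, -0.002]
contact_force: [0.0, 0.9, 6.5]
grip_width: 0.0499
gripper_force: 30.3
```

Call:
{"name": "send_rows", "arguments": {
  "deltas": [
    {"dx": 0,"dy": 0,"dz": 10,"rx": 0,"ry": 0,"rz": 0},
    {"dx": 0,"dy": 0,"dz": 40,"rx": 0,"ry": 0,"rz": 0},
    {"dx": 0,"dy": 0,"dz": 80,"rx": 0,"ry": 0,"rz": 0},
    {"dx": 5,"dy": 20,"dz": 115,"rx": 0,"ry": 0,"rz": 0},
    {"dx": 10,"dy": 50,"dz": 140,"rx": 0,"ry": 0,"rz": 0}
  ]
}}

```text
clock: 21.72
tcp_pos: [0.4462, -0.283, 0.1608]
orientation: [-0.158, 3.133, -0.006]
contact_force: [1.4, 0.2, -0.6]
grip_width: 0.0503
gripper_force: 31.8
```

Call:
{"name": "send_rows", "arguments": {
  "deltas": [
    {"dx": 8,"dy": 195,"dz": 0,"rx": 0,"ry": 0,"rz": 0},
    {"dx": 8,"dy": 195,"dz": 0,"rx": 0,"ry": 0,"rz": 0},
    {"dx": 8,"dy": 195,"dz": 0,"rx": 0,"ry": 0,"rz": 0},
    {"dx": 8,"dy": 195,"dz": 0,"rx": 0,"ry": 0,"rz": 0},
    {"dx": 8,"dy": 195,"dz": 0,"rx": 0,"ry": 0,"rz": 0}
  ]
}}

```text
clock: 22.13
tcp_pos: [0.4539, -0.0808, 0.1574]
orientation: [-0.171, 3.136, 0.003]
contact_force: [1.1, 0.1, 0.0]
grip_width: 0.05
gripper_force: 31.8
```

Call:
{"name": "send_rows", "arguments": {
  "deltas": [
    {"dx": 0,"dy": 195,"dz": 0,"rx": 0,"ry": 0,"rz": 0},
    {"dx": 0,"dy": 195,"dz": 0,"rx": 0,"ry": 0,"rz": 0},
    {"dx": 0,"dy": 195,"dz": 0,"rx": 0,"ry": 0,"rz": 0},
    {"dx": 0,"dy": 195,"dz": 0,"rx": 0,"ry": 0,"rz": 0},
    {"dx": 0,"dy": 195,"dz": 0,"rx": 0,"ry": 0,"rz": 0}
  ]
}}

```text
clock: 22.55
tcp_pos: [0.4538, 0.1145, 0.1576]
orientation: [-0.172, 3.135, 0.003]
contact_force: [0.2, -1.0, -0.4]
grip_width: 0.0501
gripper_force: 31.8
```

Call:
{"name": "send_rows", "arguments": {
  "deltas": [
    {"dx": -25,"dy": 188,"dz": 0,"rx": 0,"ry": 0,"rz": 0},
    {"dx": -25,"dy": 188,"dz": 0,"rx": 0,"ry": 0,"rz": 0},
    {"dx": -25,"dy": 188,"dz": 0,"rx": 0,"ry": 0,"rz": 0},
    {"dx": -25,"dy": 188,"dz": 0,"rx": 0,"ry": 0,"rz": 0},
    {"dx": -25,"dy": 188,"dz": 0,"rx": 0,"ry": 0,"rz": 0}
  ]
}}

```text
clock: 22.97
tcp_pos: [0.4278, 0.3039, 0.1577]
orientation: [-0.175, 3.136, 0.005]
contact_force: [0.5, 0.5, -1.0]
grip_width: 0.0499
gripper_force: 31.8
```

Call:
{"name": "send_rows", "arguments": {
  "deltas": [
    {"dx": 0,"dy": 0,"dz": -50,"rx": 0,"ry": 0,"rz": 0},
    {"dx": 0,"dy": 0,"dz": -50,"rx": 0,"ry": 0,"rz": 0},
    {"dx": 0,"dy": 0,"dz": -50,"rx": 0,"ry": 0,"rz": 0},
    {"dx": 0,"dy": 0,"dz": -50,"rx": 0,"ry": 0,"rz": 0}
  ]
}}

```text
clock: 23.3
tcp_pos: [0.4294, 0.297, 0.1072]
orientation: [0.164, -3.137, 0.001]
contact_force: [-0.0, -0.9, -0.6]
grip_width: 0.0501
gripper_force: 31.8
```

Run:
```python
from h import *
o=state(); f=cam("wrist"); cv2.imwrite("pics/w10.png",f["frame"]); P=cloud(f); zt=o["tcp_pos"][2]-.0183+.024
m=(np.abs(P[...,2]-zt)<.004)&(np.abs(P[...,0]-o["tcp_pos"][0])<.04)&(np.abs(P[...,1]-o["tcp_pos"][1])<.028)
s=P[m][:,:2]*1e3; print(m.sum(),s.mean(0),cv2.minAreaRect(s.astype(np.float32)))
```

```text
t 23.30 tcp [429.4 297.  107.2] y-yaw 96.0 tilt [-0.    -0.001 -1.   ] w 50.1 F [-0.  -0.9 -0.6] g 31.8 j [-1.18  0.46  0.58  2.06 -0.38  0.72  1.31]
11935 [426.7915429 296.1059174] ((428.5931396484375, 295.4696350097656), (54.699710845947266, 51.79311752319336), 82.50519561767578)
```

View pics/w10.png

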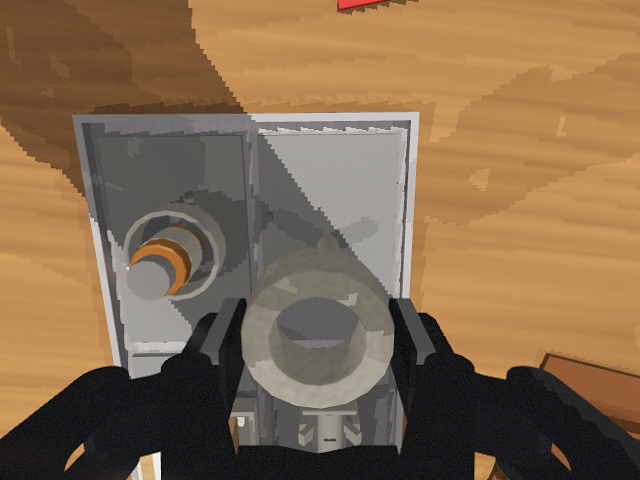

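The wrist view shows the tape held level at (318,325), with the spindle tip just peeking out behind it at (330,243). The vial stands in the well at (165,262). Lowering with a +4.5 mm y correction.

Call:
{"name": "send_rows", "arguments": {
  "deltas": [
    {"dx": 0.5,"dy": 4.5,"dz": 0,"rx": 0,"ry": 0,"rz": 0},
    {"dx": 0.5,"dy": 4.5,"dz": -25,"rx": 0,"ry": 0,"rz": 0},
    {"dx": 0.5,"dy": 4.5,"dz": -45,"rx": 0,"ry": 0,"rz": 0},
    {"dx": 0.5,"dy": 4.5,"dz": -62,"rx": 0,"ry": 0,"rz": 0},
    {"dx": 0.5,"dy": 4.5,"dz": -74,"rx": 0,"ry": 0,"rz": 0}
  ]
}}

```text
clock: 23.77
tcp_pos: [0.4301, 0.303, 0.0324]
orientation: [-0.166, 3.137, 0.001]
contact_force: [-0.5, 0.7, -0.5]
grip_width: 0.0498
gripper_force: 31.8
```

Call:
{"name": "send_rows", "arguments": {
  "deltas": [
    {"dx": 0,"dy": 0,"dz": 0,"rx": 0,"ry": 0,"rz": 0},
    {"dx": 0,"dy": 0,"dz": 0,"rx": 0,"ry": 0,"rz": 0}
  ]
}}

```text
clock: 23.93
tcp_pos: [0.43, 0.3028, 0.033]
orientation: [-0.166, 3.137, 0.0]
contact_force: [0.6, 0.2, 0.4]
grip_width: 0.05
gripper_force: 31.8
```

Call:
{"name": "send_rows", "arguments": {
  "deltas": [
    {"dx": 0,"dy": -1,"dz": -4,"rx": 0,"ry": 0,"rz": 0},
    {"dx": 0,"dy": -1,"dz": -6,"rx": 0,"ry": 0,"rz": 0},
    {"dx": 0,"dy": -1,"dz": -6,"rx": 0,"ry": 0,"rz": 0}
  ]
}}

```text
clock: 24.18
tcp_pos: [0.4298, 0.302, 0.0268]
orientation: [-0.167, 3.137, 0.001]
contact_force: [0.4, -0.3, -0.2]
grip_width: 0.0499
gripper_force: 31.8
```

Call:
{"name": "send_rows", "arguments": {
  "deltas": [
    {"dx": 0,"dy": 0,"dz": 0,"rx": 0,"ry": 0,"rz": 0},
    {"dx": 0,"dy": 0,"dz": 0,"rx": 0,"ry": 0,"rz": 0},
    {"dx": 0,"dy": 0,"dz": 0,"rx": 0,"ry": 0,"rz": 0}
  ],
  "jaw": 64
}}

```text
clock: 24.43
tcp_pos: [0.4297, 0.3021, 0.0267]
orientation: [-0.168, 3.137, 0.001]
contact_force: [0.1, 0.4, 0.0]
grip_width: 0.0641
gripper_force: 0.0
```

Call:
{"name": "send_rows", "arguments": {
  "deltas": [
    {"dx": 0,"dy": 0,"dz": 20,"rx": 0,"ry": 0,"rz": 0},
    {"dx": 0,"dy": 0,"dz": 60,"rx": 0,"ry": 0,"rz": 0},
    {"dx": 0,"dy": 0,"dz": 100,"rx": 0,"ry": 0,"rz": 0},
    {"dx": 0,"dy": 0,"dz": 140,"rx": 0,"ry": 0,"rz": 0},
    {"dx": 30,"dy": -20,"dz": 170,"rx": 0,"ry": 0,"rz": 0}
  ]
}}

```text
clock: 24.85
tcp_pos: [0.4527, 0.2889, 0.1959]
orientation: [0.181, -3.135, -0.006]
contact_force: [1.8, 1.8, -0.5]
grip_width: 0.0641
gripper_force: 0.0
```

Call:
{"name": "send_rows", "arguments": {
  "deltas": [
    {"dx": 40,"dy": -40,"dz": 80,"rx": 0,"ry": 0,"rz": 0},
    {"dx": 40,"dy": -40,"dz": 80,"rx": 0,"ry": 0,"rz": 0},
    {"dx": 40,"dy": -40,"dz": 80,"rx": 0,"ry": 0,"rz": 0},
    {"dx": 40,"dy": -40,"dz": 80,"rx": 0,"ry": 0,"rz": 0},
    {"dx": 40,"dy": -40,"dz": 80,"rx": 0,"ry": 0,"rz": 0}
  ]
}}

```text
clock: 25.27
tcp_pos: [0.4964, 0.2439, 0.2735]
orientation: [-0.166, 3.136, 0.002]
contact_force: [-0.9, 0.4, -1.4]
grip_width: 0.064
gripper_force: 0.0
```

Run:
```python
from h import *
o=state(); f=cam("wrist"); cv2.imwrite("pics/w11.png",f["frame"]); P=cloud(f)
for n,c,lo,hi,h in(("tape",(.4284,.3013),.028,.035,.032),("box",(.5667,.235),.030,.042,.03),("syr",(.557,.3164),.034,.043,.045),("vial",(.4375,.2203),.05,.062,.02)):
    m=(P[...,2]>lo)&(P[...,2]<hi)&(np.abs(P[...,0]-c[0])<h)&(np.abs(P[...,1]-c[1])<min(h,.032))
    s=P[m]*1e3; print(n,m.sum(),np.median(s[:,2]),[np.round(x,1) for x in cv2.minAreaRect(s[:,:2].astype(np.float32))])
```

```text
t 25.27 tcp [496.4 243.9 273.5] y-yaw 96.0 tilt [ 0.001  0.001 -1.   ] w 64.0 F [-0.9  0.4 -1.4] g 0.0 j [-1.16  0.29  0.73  1.85 -0.22  1.08  1.33]
tape 2024 32.078509194744086 [array([429.6, 300.8]), array([51.1, 50.2]), np.float64(7.6)]
box 2181 36.09618525313019 [array([565.2, 233.8]), array([36.8, 51.6]), np.float64(6.6)]
syr 1573 37.51905888761248 [array([556.8, 316.9]), array([90.1, 35.2]), np.float64(7.2)]
vial 509 56.047748324098144 [array([438.8, 219.7]), array([19. , 18.9]), np.float64(6.0)]
```

View pics/w11.png

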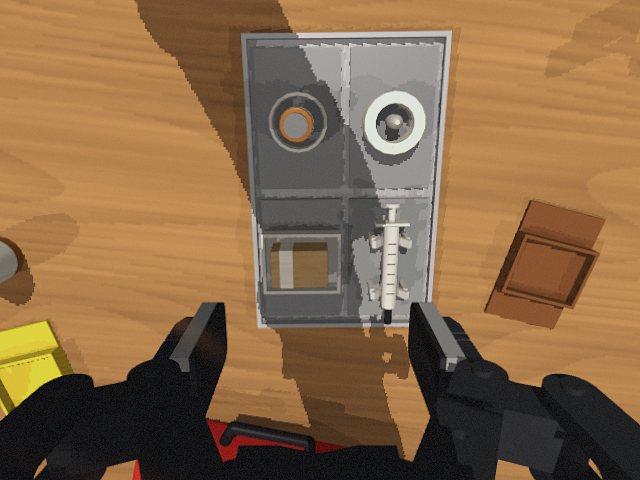

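The wrist view shows everything seated: vial in the well (297,123), tape over the spindle (395,122), box in the pocket (303,265) and syringe in the cradle (390,265). The heights match what they should be, so I'll hand in.

```bash
python3 -c "
from bench import r
print(r.hand_in())"
```

```text
the job is handed in; nothing more can be done
None
```

I placed the syringe, vial, tape roll and plaster box in their tray inserts, left the large syringe and large vial alone, and handed the job in at about 25 s of the 109 s allowed; no verdict was returned, but a last camera check showed all four seated at the right heights.

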